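# Close the slab holder's swing clamp with a spanner between two walls

### The job

Take the open-ended spanner and use it on the hexagon head of the rock-slab holder to turn the swing clamp clockwise (seen from above) until its finger lies over the slab, fully home against its stop. The two walls leave room only for short strokes, so lift the spanner off and reseat it for each new stroke; turn the clamp with the spanner's jaw on the head only. Then lay the spanner flat back on its wooden rest, let go, and leave the other things on the bench where they are.

Things in the scene. Friction and masses are not known exactly. Their poses are not given: they have to be found in the camera images.
- holder: Rock-slab holder, fixed: black base plate, x -57.5 to +107.5 mm, y +-85 mm, 15 mm thick. Origin: on the bench, on the clamp's vertical axis; z up; +x points to the brownish slab (58 x 44 mm, 41 to 99 mm from the axis, top 24 mm above the bench). The spanner's handle works on the -x side, between two walls; two posts 14 mm square, 75 mm high at x = 98, y = +-70 mm block the far side.
- head (a point): Centre of the steel hexagon head, on the clamp's axis, 52 mm above the bench; axes as the holder's. 30 mm across flats, 35 mm across corners; flats 42 to 62 mm above the bench, bevelled top to 66 mm. Under it a 42 mm round flange, top at 42 mm: the spanner is well seated with its underside 43 to 48 mm above the bench, clear of the head above 68 mm.
- wall_left (a point): Top centre of the upright aluminium wall on the holder's +y side, 90 mm above the bench; 24 mm long, 14 mm thick, 61 to 85 mm from the axis. The seated spanner's handle meets it when the spanner's x axis is turned 50 degrees clockwise (from above) from the holder's x axis: the end of a clockwise stroke.
- wall_right (a point): Top centre of the like wall on the holder's -y side. The handle meets it at 50 degrees counterclockwise: where a clockwise stroke begins.
- clamp (a joint): Turn of the swing clamp (head and finger in one), rad, clockwise from above: 0 wide open, 2.4 closed at a hard stop. The finger points at angle 2.4 - value counterclockwise from the holder's +x. Two flats of the head are parallel to the finger: the jaw fits with the spanner's x axis at the finger's angle plus any multiple of 60 degrees. Stays where left (friction 0.35 N m, 3 N at 120 mm).
- finger_tip (a point): Top of the free end of the clamp's steel finger, 58 mm from the axis, 36.5 mm above the bench. The finger is 16 mm wide and 11 mm thick; closed it lies along the holder's +x over the slab, against a small stop lug.
- spanner: Loose steel open-ended spanner, about 0.32 kg, 14 mm thick, 257 mm long, lying flat on the rest. Origin: on the underside at the middle of the handle, near the balance point: a good place to grip. The handle is 16 mm wide, from x = -90 to +76 mm, with a 28 mm disc at its end; x points to the jaw, z up.
- jaw (a point): Middle of the jaw, where the hexagon's centre belongs: 120 mm along the spanner's x axis from its origin, 7 mm above its underside. The jaw is open to +x: 33 mm between two prongs 12 mm wide (57 mm over all), x = 100 to 149 mm. The head has about 12 degrees of play in it either way, taken up before it turns.
- rest: Wooden spanner rest, fixed to the bench: board 150 x 80 mm, 8 mm thick, with two cross bars (12 mm wide, tops 30 mm above the bench) at x = +-55 mm, running along y; between them 98 mm are free for fingers. Origin: on the bench under its centre; x along its length. The spanner starts with its origin over the rest's, x axes parallel, underside 30 mm above the bench.
- slide_tray: Bystander: grey tray of glass thin sections, 150 x 110 x 22 mm; origin at its underside's centre.
- objective: Bystander: steel microscope objective standing on its nose, 30 mm in diameter, 45 mm tall; origin at its underside's centre.
- jar: Bystander: closed jar, 52 mm in diameter, 75 mm tall; origin at its underside's centre.
Mind the look-alikes: they are no part of the job. Of the things that look like the holder, the largest one is meant.

How it is judged:
By the outcome, as a careful person would: the job done as asked, in the order asked, and still so for the second after the job is handed in, with the robot touching nothing.
It also fails if it takes over 66 s, if anything falls off the work surface, if the arm or the gripper's body presses on something with over 40 N, if the wrist force passes 120 N, or if a joint passes its speed limit or range.

### The arm

A 6-joint arm with a two-finger parallel gripper is mounted at the origin on the work surface. World frame = base frame: x ahead of the robot, y to its left, z up, the work surface at z = 0. Lengths are in m, angles in rad, forces in N, time in s.
With the tool pointing down it reaches from about 0.375 to 0.975 m from the base axis. Payload 3.8 kg.
Tool frame: the origin (TCP) lies midway between the tips of the shut fingers; the grasp point (between the pads) lies 19 mm behind it; z points along the fingers, y is the line along which they close (so a half turn about z gives the same grasp; the last joint's range is limited). The gripper opens to 85 mm and grips with 20 to 120 N. Pads are 22 mm wide; open, the fingers measure 114 mm over their backs; the gripper's body (76 mm by 85 mm) begins 54 mm behind the grasp point. The pads swing forward as they close: fully open they stand 13 mm farther back than shut.
Start: joints at [-1.206, 0.264, 1.604, -0, 1.274, -0.037], TCP at [0.264, -0.621, 0.231] pointing down, gripper open.
Joint ranges: [-2.63, 2.63], [-0.94, 2.18], [0.31, 2.57], [-1.31, 4.45], [0, 2.66], [-2.55, 2.55]. Speed limits (rad/s): [2.57, 2.57, 3.14, 3.14, 3.14, 3.14].

### API

Orientations are given as a rotation vector (axis times angle).
In Python, from plant import r gives the robot as it stands.
- The arm moves only by the tool step_arm, never from a script. Its argument "plan" is text: rows parted by semicolons, each of 7 numbers parted by spaces: the turn, a rotation vector about the tool's x, y, z scaled (see below), then the shift along the tool's x, y, z scaled (see below), then the gripper command: -1 is fully open, 1 is shut, values between are in proportion. A call has exactly 5 rows; each row is the pose to reach, as a shift and turn from the pose commanded when the call began, along the tool's axes at that moment; what a row does not reach only later rows make up. The controller multiplies each number of a shift by 0.3 m and each number of a turn by 1.5 rad. A row lasts 1/10 s, in which the tool goes at most 50 mm and 8.59 degrees, less where a joint would pass 70% of its speed; a pose out of reach is approached as far as the arm can. A call with a number of a shift or a turn outside -1 to 1 is refused whole. A call with a gripper value outside its range is refused whole. The fingers move at their own pace and stop on an object; "force" is the grip in N (left out, the last holds). Time passes only in rows, so rows that repeat a pose let the fingers close, or fill a call up. It gives the time, the measured TCP pose, the force, the opening and the grip force at its end, in the units of the state.
- r.read_state(): the state, without advancing time (a new reading comes with each control period).
- r.camera(name): name is "scene" or "top" or "wrist"; returns the picture (400x640x3 uint8, red, green, blue); there is no depth.
- r.camera_params(name): a dict with "fx", "fy", "cx", "cy" (pixels), "extrinsics" (4x4, takes a point from camera to world coordinates); the wrist camera has in their place "tool_from_camera" (4x4, takes a point from camera to tool coordinates, whose origin is the TCP and whose axes are the flange's). Camera axes: x right, y down, z forward; pixel columns grow to the right and rows downward; lengths in m; the calibration is good to about 2 mm. A picture is of the moment at which its call begins: read the wrist's pose just before it. camera_params takes no time and is no camera call.
- r.hand_in(): hands the job in; it is judged then, once.
The state is a dict: "clock": time; "joints": joint angles; "qvel": joint speeds; "effort": joint torques, N m; "ee_pos": TCP position; "eef_rot": TCP orientation; "wrist_force": force on the tool from outside, world axes, zero at the start; "torque": the same for the moment, N m; "gripper_width": finger opening in m; "gripper_force": force on a finger pad.
Only numpy, scipy, OpenCV 4.12 (cv2) and the standard library are available. Lean on these libraries where they do the work, as an engineer would, in place of code of your own. Each camera call takes 0.05 s, during which the arm holds its last target. There are 200 camera calls.

## Working session

There is one attempt and no reset: what is moved stays moved. The work goes in short steps, Python scripts to look and compute and a tool call to move; the robot and the scene stay as the last step left them, time stands still between calls to the robot, and variables do not carry over. Pictures are saved under pics/ and viewed, at most 10 in all, crops included, and the job is handed in when it is done.

Besides the shell and the picture viewer there is one more tool, called after ">>>" by a JSON object that holds its "api" and its "payload", one argument or row to a line. step_arm: Moves the arm, as the interface text tells. Its arguments: {"type":"object","properties":{"plan":{"type":"string"},"force":{"type":"number"}},"required":["plan"]}

```bash
ls; mkdir -p pics; python3 - <<'E'
from plant import r
import cv2
s=r.read_state(); print(s)
for n in("scene","top"):
    im=r.camera(n); cv2.imwrite(f"pics/{n}0.png",im[:,:,::-1]); p=r.camera_params(n); print(n,p)
print(r.camera_params("wrist"))
E
```

```text
pics
{'clock': 0.0, 'joints': array([-1.20588318e+00,  2.64796460e-01,  1.60536004e+00,  1.53043292e-05,
        1.27370649e+00, -3.68990083e-02]), 'qvel': array([-0.00074944,  0.00050112,  0.00088634, -0.00026963, -0.00026481,
        0.00159922]), 'effort': array([ 9.21332248e-04, -5.15106225e+01, -3.67314398e+01, -2.59738208e-04,
        1.28070154e-02, -6.38596632e-06]), 'ee_pos': array([ 0.26372767, -0.62055794,  0.22994039]), 'eef_rot': array([-3.07620738e+00, -6.26473250e-01,  5.59201100e-04]), 'wrist_force': array([-0.58138589, -0.85725026, -0.58685447]), 'torque': array([-0.01050759, -0.06803594, -0.00203986]), 'gripper_force': 0.0, 'gripper_width': 0.08528201996933413}
scene {'fx': 428.95246521274817, 'fy': 428.95246521274817, 'cx': 316.70238196273164, 'cy': 204.254897844943, 'extrinsics': array([[ 0.13110732,  0.56796867, -0.81254075,  1.442421  ],
       [ 0.99115818, -0.0919665 ,  0.0956432 , -0.08814702],
       [-0.02040419, -0.81789593, -0.57500427,  0.72545841],
       [ 0.        ,  0.        ,  0.        ,  1.        ]])}
top {'fx': 408.37499787682646, 'fy': 408.37
[... 186 characters left out ...]
1,  5.56495917e-04,  3.06967504e-02,
        -1.56131609e-02],
       [-3.02956906e-02, -1.79961349e-01, -9.83207040e-01,
         1.12679401e+00],
       [ 0.00000000e+00,  0.00000000e+00,  0.00000000e+00,
         1.00000000e+00]])}
{'fx': 318.79399909584976, 'fy': 318.79399909584976, 'cx': 320.5952233258069, 'cy': 201.31506234348097, 'tool_from_camera': array([[ 6.47679536e-04, -9.63073732e-01, -2.69237009e-01,
         6.70722022e-02],
       [ 9.99999434e-01,  8.51110285e-04, -6.38852697e-04,
        -2.54889293e-04],
       [ 8.44412639e-04, -2.69236443e-01,  9.63073738e-01,
        -1.42401249e-01],
       [ 0.00000000e+00,  0.00000000e+00,  0.00000000e+00,
         1.00000000e+00]])}
```

View pics/top0.png

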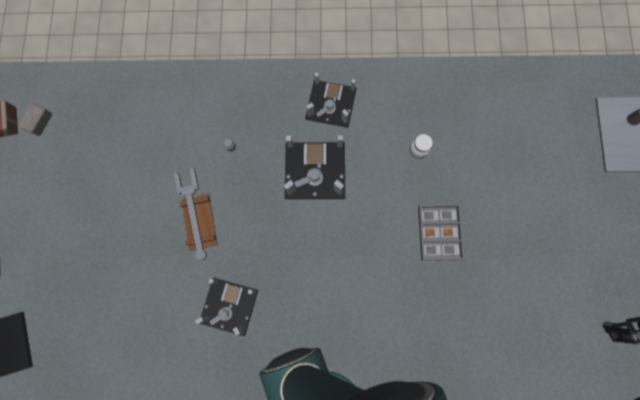

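View pics/scene0.png

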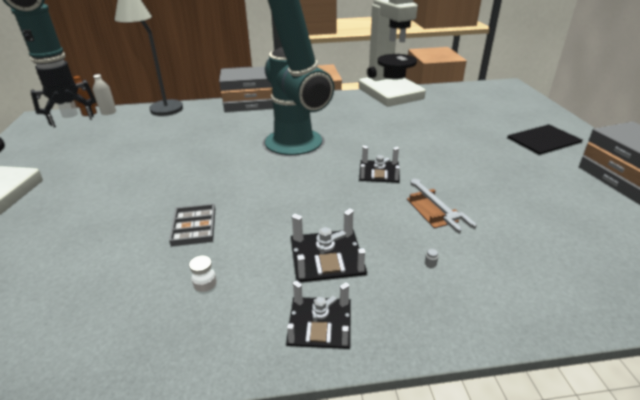

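The top view shows three holder look-alikes: (331,103), (315,170) and (228,306). The plates are about 48, 61 and 50 px wide, so the one at (315,170) is the largest and is meant. The spanner lies at about (193,213) with its jaw up, on the rest at (198,222).

```bash
cat > h.py <<'E'
from plant import r
import numpy as np, cv2
from scipy.spatial.transform import Rotation as R
def cam(n):
    s=r.read_state(); p=r.camera_params(n); im=r.camera(n)[:,:,::-1].copy()
    if n=="wrist":
        T=np.eye(4);T[:3,:3]=R.from_rotvec(s["eef_rot"]).as_matrix();T[:3,3]=s["ee_pos"]
        E=T@p["tool_from_camera"]
    else: E=p["extrinsics"]
    return im,p,E
def ray(px,z,p,E):
    px=np.atleast_2d(np.asarray(px,float))
    d=np.c_[(px[:,0]-p["cx"])/p["fx"],(px[:,1]-p["cy"])/p["fy"],np.ones(len(px))]@E[:3,:3].T
    return (E[:3,3]+d*((z-E[2,3])/d[:,2])[:,None])[:,:2]
def proj(P,p,E):
    c=np.linalg.inv(E)@np.append(P,1); return p["fx"]*c[0]/c[2]+p["cx"],p["fy"]*c[1]/c[2]+p["cy"]
E
python3 - <<'E'
from h import *
im,p,E=cam("top")
hsv=cv2.cvtColor(im,cv2.COLOR_BGR2HSV)
def show(name,m,z):
    cs,_=cv2.findContours(m,0,2)
    for c in cs:
        if cv2.contourArea(c)<100: continue
        w=ray(c[:,0,:],z,p,E).astype(np.float32)
        (cx,cy),(a,b),th=cv2.minAreaRect(w)
        if cx<.2 or abs(cy)>.5: continue
        print(name,np.round([cx,cy,a,b,th],3),c[:,0].mean(0))
show("dark",cv2.inRange(hsv,(0,0,0),(180,255,55)),.015)
show("wood",cv2.inRange(hsv,(4,110,60),(20,255,255)),.015)
print(hsv[170,295],hsv[210,193],hsv[222,205],hsv[150,315],hsv[178,315],hsv[230,150])
c=im[120:280,160:360]; cv2.imwrite("pics/crop1.png",cv2.resize(c,None,fx=3.7,fy=3.7,interpolation=cv2.INTER_CUBIC))
E
```

```text
dark [2.8600e-01 2.8600e-01 5.6000e-02 1.0100e-01 7.5258e+01] [215.04109589 300.75342466]
dark [ 0.673  0.083  0.102  0.082 31.058] [298.73809524 165.57142857]
dark [6.4400e-01 2.7000e-02 1.5900e-01 1.6000e-01 8.9642e+01] [324.44705882 178.50588235]
dark [ 8.4500e-01 -1.7000e-02  1.2300e-01  1.2100e-01  7.8462e+01] [335.52325581 110.18604651]
dark [0.865 0.021 0.093 0.044 0.096] [317.65   95.675]
wood [ 0.48   0.381  0.12   0.021 14.382] [188.47222222 230.16666667]
wood [ 0.492  0.328  0.123  0.041 14.464] [205.28888889 224.15555556]
[113  21  49] [113  22 140] [ 12 132 116] [ 15  69 115] [107  18 129] [ 98  18 116]
```

View pics/crop1.png

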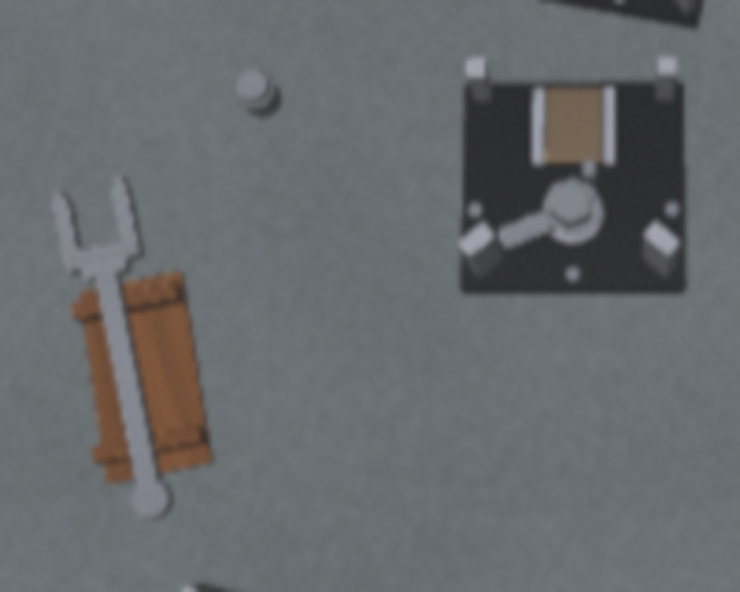

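The crop confirms it: the plate with the slab on top, the walls at (475,240) and (660,240) and the finger pointing down-left. I'll approach it for a closer wrist view.

```bash
cat >> h.py <<'E'
def yaw(s):
    x=R.from_rotvec(s["eef_rot"]).as_matrix()[:,0]; return np.degrees(np.arctan2(x[1],x[0]))
def calls(wps,start=None):
    """wps: (x,y,z,yaw deg,grip) one per row; start (x,y,z,yaw). Prints 5-row calls relative to each call's start."""
    if start is None:
        s=r.read_state(); start=(*s["ee_pos"],yaw(s))
    cur=np.array(start,float)
    while len(wps)%5: wps=list(wps)+[wps[-1]]
    for k in range(0,len(wps),5):
        a=np.radians(cur[3]); c,s_=np.cos(a),np.sin(a); out=[]
        for w in wps[k:k+5]:
            d=np.array(w[:3])-cur[:3]; t=-(np.radians(w[3]-cur[3])+np.pi)%(2*np.pi)-np.pi if 0 else -((w[3]-cur[3]+180)%360-180)*np.pi/180
            v=np.round([t/1.5,(d[0]*c+d[1]*s_)/.3,(d[0]*s_-d[1]*c)/.3,-d[2]/.3],4)+0.
            out.append("0 0 %g %g %g %g %g"%(*v,w[4]))
        print("; ".join(out))
        cx,cy=v[1]*.3,v[2]*.3
        cur=np.array([cur[0]+c*cx+s_*cy,cur[1]+s_*cx-c*cy,cur[2]-v[3]*.3,cur[3]-np.degrees(v[0]*1.5)])
    print("end",np.round(cur,4))
    return cur
def line(a,b,n,g):
    return [tuple(np.array(a)+(np.array(b)-np.array(a))*i/n)+(g,) for i in range(1,n+1)]
E
python3 - <<'E'
from h import *
s=r.read_state(); a=(*s["ee_pos"],yaw(s)); print(a)
m=(.46,-.25,.25,a[3]+80)
calls(line(a,m,10,-1)+line(m,(.58,.03,.25,180),10,-1))
E
```

```text
(np.float64(0.2637725208973207), np.float64(-0.6206926175322057), np.float64(0.2302255071245345), np.float64(23.023108549470727))
0 0 -0.0931 0.1085 -0.0881 -0.0066 -1; 0 0 -0.1862 0.2171 -0.1763 -0.0132 -1; 0 0 -0.2793 0.3256 -0.2644 -0.0198 -1; 0 0 -0.3723 0.4341 -0.3526 -0.0264 -1; 0 0 -0.4654 0.5426 -0.4407 -0.033 -1
0 0 -0.0931 0.1398 0.0023 -0.0065 -1; 0 0 -0.1862 0.2796 0.0045 -0.0131 -1; 0 0 -0.2793 0.4194 0.0067 -0.0197 -1; 0 0 -0.3724 0.5592 0.009 -0.0263 -1; 0 0 -0.4654 0.699 0.0112 -0.0329 -1
0 0 -0.0896 0.0819 0.06 0 -1; 0 0 -0.1792 0.1638 0.12 0 -1; 0 0 -0.2687 0.2458 0.18 0 -1; 0 0 -0.3583 0.3277 0.24 0 -1; 0 0 -0.4479 0.4096 0.3 0 -1
0 0 -0.0895 0.0268 0.0979 0 -1; 0 0 -0.1791 0.0536 0.1959 0 -1; 0 0 -0.2687 0.0803 0.2938 0 -1; 0 0 -0.3582 0.1071 0.3918 0 -1; 0 0 -0.4478 0.1339 0.4897 0 -1
end [5.800000e-01 3.000000e-02 2.500000e-01 1.799992e+02]
```

>>> {"api": "step_arm", "payload": {
  "plan": "0 0 -0.093 0.108 -0.088 -0.006 -1; 0 0 -0.186 0.217 -0.176 -0.013 -1; 0 0 -0.279 0.325 -0.264 -0.02 -1; 0 0 -0.372 0.434 -0.352 -0.026 -1; 0 0 -0.465 0.543 -0.44 -0.033 -1"
}}

```text
clock: 0.65
ee_pos: [0.3626, -0.4343, 0.2408]
eef_rot: [-2.674, -1.648, -0.0]
wrist_force: [0.3, -0.1, 0.4]
gripper_width: 0.0857
gripper_force: 0.0
```

>>> {"api": "step_arm", "payload": {
  "plan": "0 0 -0.093 0.14 0.002 -0.006 -1; 0 0 -0.186 0.28 0.004 -0.013 -1; 0 0 -0.279 0.42 0.007 -0.02 -1; 0 0 -0.372 0.56 0.009 -0.026 -1; 0 0 -0.465 0.7 0.011 -0.033 -1"
}}

```text
clock: 1.15
ee_pos: [0.4609, -0.2487, 0.2509]
eef_rot: [-1.95, -2.463, 0.0]
wrist_force: [0.5, -0.5, 0.5]
gripper_width: 0.0854
gripper_force: 0.0
```

>>> {"api": "step_arm", "payload": {
  "plan": "0 0 -0.09 0.082 0.06 0 -1; 0 0 -0.179 0.164 0.12 0 -1; 0 0 -0.269 0.246 0.18 0 -1; 0 0 -0.358 0.328 0.24 0 -1; 0 0 -0.448 0.41 0.3 0 -1"
}}

```text
clock: 1.65
ee_pos: [0.5208, -0.1091, 0.2508]
eef_rot: [-1.029, -2.968, 0.0]
wrist_force: [0.6, -0.7, 1.0]
gripper_width: 0.0853
gripper_force: 0.0
```

>>> {"api": "step_arm", "payload": {
  "plan": "0 0 -0.09 0.027 0.098 0 -1; 0 0 -0.179 0.054 0.196 0 -1; 0 0 -0.269 0.08 0.294 0 -1; 0 0 -0.358 0.107 0.392 0 -1; 0 0 -0.448 0.134 0.49 0 -1"
}}

```text
clock: 2.15
ee_pos: [0.581, 0.0308, 0.2507]
eef_rot: [0.008, -3.141, 0.0]
wrist_force: [-0.4, 0.7, -0.8]
gripper_width: 0.0854
gripper_force: 0.0
```

```bash
python3 - <<'E'
from h import *
r.camera("top") # settle
s=r.read_state(); print(s["clock"],s["ee_pos"],yaw(s),s["joints"],np.abs(s["qvel"]).max())
im,p,E=cam("wrist"); cv2.imwrite("pics/w1.png",im)
np.save("w1E.npy",E)
E
```

```text
2.2 [0.58259461 0.03484785 0.25070512] -179.3242638428039 [ 0.0148775   0.07945403  1.78232835  0.00383454  1.27861938 -1.56881713] 0.15774994283174246
```

View pics/w1.png

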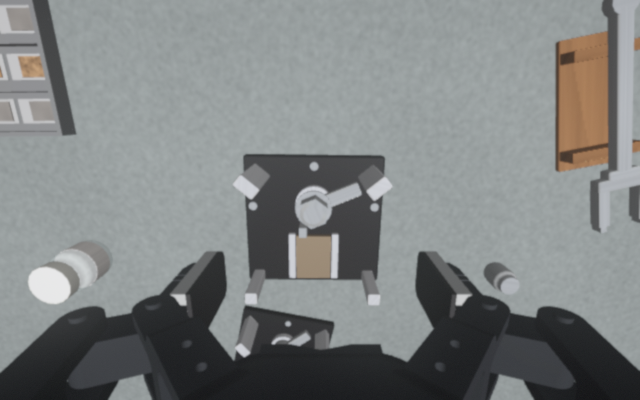

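The wrist view shows the holder plate at (245–383,154–280), the head at about (314,208), the finger up-right at about (345,193), the slab below and the spanner at the right edge. I'll settle the arm and measure.

```bash
python3 - <<'E'
from h import *
for _ in range(6): r.camera("top")
s=r.read_state(); print(s["clock"],s["ee_pos"],yaw(s),np.abs(s["qvel"]).max())
im,p,E=cam("wrist"); g=cv2.cvtColor(im,cv2.COLOR_BGR2GRAY).astype(float)
cv2.imwrite("pics/w2.png",im)
def sub(prof,thr):   # first crossing bright->dark with subpixel
    i=np.argmax(prof<thr); 
    return i-1+(prof[i-1]-thr)/(prof[i-1]-prof[i]) if i>0 else np.nan
T=90
print(g[190:195,230:250].mean(0))
rows=np.r_[212:240]; cols=np.r_[275:300,325:355]
L=np.array([(200+sub(g[y,200:300],T),y) for y in rows]); Rr=np.array([(420-sub(g[y,420:330:-1],T),y) for y in rows])
Tt=np.array([(x,130+sub(g[130:190,x],T)) for x in cols]); 
B=np.array([(x,330-sub(g[330:260:-1,x],T)) for x in range(285,345)])
def fit(P):
    w=ray(P,.015,p,E); m=np.median(w,0); 
    vx,vy,x0,y0=cv2.fitLine(w.astype(np.float32),cv2.DIST_HUBER,0,.0005,.001).ravel(); 
    return np.array([x0,y0]),np.degrees(np.arctan2(vy,vx))
for n,P in dict(L=L,R=Rr,T=Tt,B=B).items(): print(n,np.round(np.median(P,0),1),*fit(P))
c=im[140:300,220:420]; cv2.imwrite("pics/c2.png",cv2.resize(c,None,fx=3.7,fy=3.7,interpolation=cv2.INTER_CUBIC)); np.save("w2E.npy",E)
E
```

```text
2.55 [0.58051111 0.02861635 0.25097697] 179.84463209701946 0.004480463482165907
[158.4 158.6 159.4 160.6 162.  162.8 162.6 161.4 160.2 159.2 158.4 159.6
 166.8 173.8 179.2 187.8 196.  202.2 207.  208.6]
L [253.5 225.5] [ 0.64770544 -0.05584844] 0.096761
R [386.1 225.5] [0.64817613 0.11086891] 0.07895289
T [327.  156.7] [0.5616638  0.02785538] 89.8824
B [314.5   nan] [0. 0.] 0.0
```

View pics/c2.png

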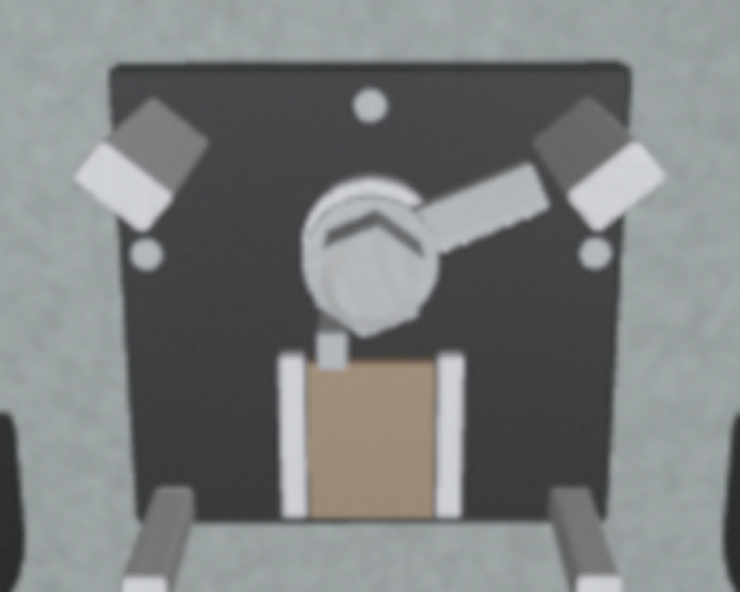

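```bash
python3 - <<'E'
from h import *
p=r.camera_params("wrist");E=np.load("w2E.npy")
f=lambda x,y:(220+(x+.5)/3.7-.5,140+(y+.5)/3.7-.5)
def q(n,pts,z): print(n,np.round(ray([f(*a) for a in pts],z,p,E),4).tolist())
q("bottom edge",[(250,519),(500,519)],.015); q("top edge",[(250,63),(500,63)],.015)
q("flange L,R,top",[(302,247),(440,247),(371,176)],.042)
q("finger",[(427,203),(533,163),(440,252),(548,205)],.0365)
q("walls",[(124,186),(617,186)],.09)
q("hex bottom corner,L,R",[(365,338),(322,270),(424,262)],.062)
E
python3 - <<'E'
from h import *
s=r.read_state(); a=(*s["ee_pos"],yaw(s))
print(a)
m=(.48,.355,.25,180+14)
calls(line(a,m,8,-1)+[m+(-1,)]*2)
E
```

```text
bottom edge [[0.7242, -0.0158], [0.7244, 0.0735]]
top edge [[0.5615, -0.0109], [0.5616, 0.0692]]
flange L,R,top [[0.615, 0.0064], [0.6151, 0.0492], [0.5925, 0.0278]]
finger [[0.6024, 0.0453], [0.5897, 0.0779], [0.6184, 0.0495], [0.6031, 0.0831]]
walls [[0.584, -0.0373], [0.5843, 0.093]]
hex bottom corner,L,R [[0.6376, 0.026], [0.6162, 0.0134], [0.6138, 0.0434]]
(np.float64(0.5805947453911084), np.float64(0.02857409103307313), np.float64(0.2510830237956686), np.float64(179.84696562000767))
0 0 -0.0206 0.0423 0.1359 0.0005 -1; 0 0 -0.0412 0.0846 0.2718 0.0009 -1; 0 0 -0.0618 0.1268 0.4077 0.0014 -1; 0 0 -0.0823 0.1691 0.5436 0.0018 -1; 0 0 -0.1029 0.2114 0.6795 0.0023 -1
0 0 -0.0206 0.0209 0.1408 0.0004 -1; 0 0 -0.0412 0.0418 0.2816 0.0009 -1; 0 0 -0.0618 0.0626 0.4223 0.0013 -1; 0 0 -0.0618 0.0626 0.4223 0.0013 -1; 0 0 -0.0618 0.0626 0.4223 0.0013 -1
end [  0.48     0.355    0.25   194.0019]
```

>>> {"api": "step_arm", "payload": {
  "plan": "0 0 -0.021 0.042 0.136 0 -1; 0 0 -0.041 0.085 0.272 0 -1; 0 0 -0.062 0.127 0.408 0 -1; 0 0 -0.082 0.169 0.544 0 -1; 0 0 -0.103 0.211 0.68 0 -1"
}}

```text
clock: 3.1
ee_pos: [0.5173, 0.2342, 0.2514]
eef_rot: [-0.24, 3.132, 0.0]
wrist_force: [0.7, -0.1, -0.3]
gripper_width: 0.0854
gripper_force: 0.0
```

>>> {"api": "step_arm", "payload": {
  "plan": "0 0 -0.02 0.02 0.14 0 -1; 0 0 -0.04 0.04 0.28 0 -1; 0 0 -0.062 0.063 0.422 0 -1; 0 0 -0.062 0.063 0.422 0 -1; 0 0 -0.062 0.063 0.422 0 -1"
}}

```text
clock: 3.6
ee_pos: [0.4795, 0.356, 0.251]
eef_rot: [0.388, -3.117, 0.001]
wrist_force: [-0.5, 0.2, 0.5]
gripper_width: 0.0856
gripper_force: 0.0
```

```bash
python3 - <<'E'
from h import *
for _ in range(4): r.camera("top")
s=r.read_state(); print(s["clock"],s["ee_pos"],yaw(s),np.abs(s["qvel"]).max(),s["joints"][5])
im,p,E=cam("wrist"); np.save("w3E.npy",E); cv2.imwrite("pics/w3.png",im)
E
```

```text
3.8 [0.48034817 0.354415   0.25112625] -165.99276217507486 0.003552386542927032 -1.2210418562756262
```

View pics/w3.png

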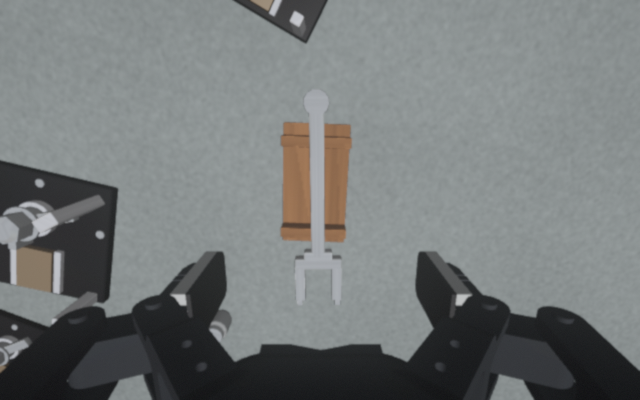

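The spanner lies along the image column: disc at (316,102), handle down to (318,255), prong tips at about (300,303) and (337,303). The rest is behind it at (282–350,123–240).

```bash
python3 - <<'E'
from h import *
im=cv2.imread("pics/w3.png");p=r.camera_params("wrist");E=np.load("w3E.npy")
hsv=cv2.cvtColor(im,cv2.COLOR_BGR2HSV); S=hsv[:,:,1].astype(float)
wood=((hsv[:,:,1]>90)&(hsv[:,:,0]<22)).astype(np.uint8); wood[:, :270]=0;wood[:,360:]=0
# handle edges where wood on both sides
mid=[];wd=[]
for y in range(150,225):
    w=np.where(wood[y])[0]; gaps=np.diff(w); i=gaps.argmax()
    mid.append(((w[i]+w[i+1])/2,y)); wd.append(gaps[i]-1)
W=ray(mid,.044,p,E)
vx,vy,x0,y0=cv2.fitLine(W.astype(np.float32),cv2.DIST_HUBER,0,.001,.001).ravel()
d=np.array([vx,vy]); d*=np.sign(d[0]); n=np.array([-d[1],d[0]]); print("handle yaw",np.degrees(np.arctan2(d[1],d[0])),"width px",np.mean(wd),"pt",x0,y0)
# silhouette of the spanner: bright grey vs bench
V=hsv[:,:,2]; print("V bench/handle/prong",V[200,250],V[200,317],V[280,301],V[102,316])
m=((hsv[:,:,2]>=0)&(wood==0)).astype(np.uint8)
g=cv2.GaussianBlur(V,(3,3),0)
print("col316 rows80-100",V[80:130:2,316]); print("rows 240-310 col300",V[244:312:2,300]); print("col337",V[244:312:2,337]); print("row 285",V[285,288:352])
c=np.array([x0,y0]); print("disc end s",(ray([(316,89)],.044,p,E)[0]-c)@d)
cs,_=cv2.findContours(wood,0,2); P=np.vstack([k[:,0] for k in cs if cv2.contourArea(k)>100])
for z in(.02,.03): print("wood z",z,cv2.minAreaRect(ray(P,z,p,E).astype(np.float32)))
q=ray([(300.5,303.5),(337.5,303.5),(316,89.5)],.044,p,E); print(q)
E
```

```text
handle yaw 14.411582 width px 15.266666666666667 pt 0.49115363 0.35301685
V bench/handle/prong 151 178 177 173
col316 rows80-100 [149 150 149 149 152 168 169 171 174 173 172 173 171 173 175 174 175 175
 175 174 175 175 175 175 176]
rows 240-310 col300 [150 153 150 147 146 137  93 106 167 172 172 175 174 177 178 178 178 178
 178 178 178 178 179 178 178 178 178 178 178 174 169 151 153 154]
col337 [150 150 152 153 152 139  94 115 167 171 173 175 175 178 178 178 178 178
 178 178 178 178 178 178 178 178 178 178 177 174 167 153 152 148]
row 285 [149 149 149 148 148 149 151 157 169 174 176 177 178 178 176 178 175 147
 142 148 150 152 153 155 155 155 154 153 153 153 153 151 150 150 151 151
 151 151 149 150 151 151 146 137 160 172 175 177 178 178 177 176 173 163
 155 153 153 152 152 151 151 152 152 150]
disc end s -0.10282131773098496
wood z 0.02 ((0.4956967830657959, 0.35103705525398254), (0.14249639213085175, 0.07908591628074646), 11.603858947753906)
wood z 0.03 ((0.49349701404571533, 0.35068580508232117), (0.13868151605129242, 0.07696864753961563), 11.603860855102539)
[[0.64211686 0.36935706]
 [0.63091402 0.41418539]
 [0.39199205 0.32774435]]
```

```bash
python3 - <<'E'
from h import *
s=r.read_state(); a=(*s["ee_pos"],yaw(s)%360)
t=(.4945,.354,.018,194.5); u=(.4945,.354,.06,194.5)
c=calls(line(a,u,5,-1)+line(u,t,3,-1)+[t+(-1,)]*2)
c=calls([tuple(c)+(1,)]*5,c)
u=(*c[:2],.13,c[3]); calls(line(c,u,5,1),c)
E
```

```text
0 0 -0.0012 -0.0091 -0.0026 0.1274 -1; 0 0 -0.0023 -0.0181 -0.0052 0.2549 -1; 0 0 -0.0035 -0.0272 -0.0077 0.3823 -1; 0 0 -0.0046 -0.0363 -0.0103 0.5097 -1; 0 0 -0.0058 -0.0453 -0.0129 0.6372 -1
0 0 0 0 0 0.0466 -1; 0 0 0 0 0 0.0933 -1; 0 0 0 0 0 0.14 -1; 0 0 0 0 0 0.14 -1; 0 0 0 0 0 0.14 -1
end [ 4.945000e-01  3.540000e-01  1.800000e-02 -1.654966e+02]
0 0 0 0 0 0 1; 0 0 0 0 0 0 1; 0 0 0 0 0 0 1; 0 0 0 0 0 0 1; 0 0 0 0 0 0 1
end [ 4.945000e-01  3.540000e-01  1.800000e-02 -1.654966e+02]
0 0 0 0 0 -0.0747 1; 0 0 0 0 0 -0.1493 1; 0 0 0 0 0 -0.224 1; 0 0 0 0 0 -0.2987 1; 0 0 0 0 0 -0.3734 1
end [ 4.945000e-01  3.540000e-01  1.300000e-01 -1.654966e+02]
```

>>> {"api": "step_arm", "payload": {
  "plan": "0 0 -0.001 -0.009 -0.003 0.127 -1; 0 0 -0.002 -0.018 -0.005 0.255 -1; 0 0 -0.004 -0.027 -0.008 0.382 -1; 0 0 -0.005 -0.036 -0.01 0.51 -1; 0 0 -0.006 -0.045 -0.013 0.637 -1",
  "force": 100
}}

```text
clock: 4.35
ee_pos: [0.4945, 0.3543, 0.0589]
eef_rot: [-0.398, 3.116, 0.0]
wrist_force: [0.6, 0.5, 0.5]
gripper_width: 0.0853
gripper_force: 0.0
```

>>> {"api": "step_arm", "payload": {
  "plan": "0 0 0 0 0 0.047 -1; 0 0 0 0 0 0.093 -1; 0 0 0 0 0 0.14 -1; 0 0 0 0 0 0.14 -1; 0 0 0 0 0 0.14 -1"
}}

```text
clock: 4.85
ee_pos: [0.4944, 0.3558, 0.019]
eef_rot: [-0.4, 3.115, 0.001]
wrist_force: [-0.2, 0.3, -0.2]
gripper_width: 0.0853
gripper_force: 0.0
```

>>> {"api": "step_arm", "payload": {
  "plan": "0 0 0 0 0 0 1; 0 0 0 0 0 0 1; 0 0 0 0 0 0 1; 0 0 0 0 0 0 1; 0 0 0 0 0 0 1"
}}

```text
clock: 5.35
ee_pos: [0.494, 0.3553, 0.0186]
eef_rot: [-0.401, 3.115, -0.0]
wrist_force: [0.1, -0.4, -0.8]
gripper_width: 0.0142
gripper_force: 97.6
```

>>> {"api": "step_arm", "payload": {
  "plan": "0 0 0 0 0 0 1; 0 0 0 0 0 0 1; 0 0 0 0 0 0 1; 0 0 0 0 0 0 1; 0 0 0 0 0 0 1"
}}

```text
clock: 5.85
ee_pos: [0.494, 0.3554, 0.0186]
eef_rot: [-0.4, 3.116, 0.0]
wrist_force: [-0.7, -1.2, 5.6]
gripper_width: 0.0142
gripper_force: 98.2
```

>>> {"api": "step_arm", "payload": {
  "plan": "0 0 0 0 0 -0.07 1; 0 0 0 0 0 -0.14 1; 0 0 0 0 0 -0.21 1; 0 0 0 0 0 -0.28 1; 0 0 0 0 0 -0.34 1"
}}

```text
clock: 6.35
ee_pos: [0.4929, 0.355, 0.1196]
eef_rot: [0.4, -3.114, 0.001]
wrist_force: [0.2, 0.4, -3.5]
gripper_width: 0.0144
gripper_force: 97.8
```

```bash
python3 - <<'E'
from h import *
s=r.read_state(); a=(*s["ee_pos"],yaw(s)%360); print(a,s["wrist_force"],s["torque"])
t=(.4989,.0423,.105,173)
calls(line(a,t,9,1)+[t+(1,)])
E
```

```text
(np.float64(0.49293899293299437), np.float64(0.3550091208293668), np.float64(0.11956796694852319), np.float64(194.64957854219486)) [ 0.15109289  0.39661356 -3.54496538] [-0.06313599  0.09880936 -0.03686383]
0 0 0.028 0.0272 -0.1126 0.0054 1; 0 0 0.056 0.0543 -0.2252 0.0108 1; 0 0 0.084 0.0815 -0.3378 0.0162 1; 0 0 0.112 0.1086 -0.4504 0.0216 1; 0 0 0.1399 0.1358 -0.5631 0.027 1
0 0 0.028 0.0031 -0.1158 0.0054 1; 0 0 0.056 0.0062 -0.2315 0.0108 1; 0 0 0.084 0.0093 -0.3473 0.0162 1; 0 0 0.112 0.0124 -0.4631 0.0216 1; 0 0 0.112 0.0124 -0.4631 0.0216 1
end [ 4.989000e-01  4.230000e-02  1.050000e-01 -1.869996e+02]
```

>>> {"api": "step_arm", "payload": {
  "plan": "0 0 0.028 0.027 -0.113 0.005 1; 0 0 0.056 0.054 -0.225 0.01 1; 0 0 0.084 0.081 -0.338 0.015 1; 0 0 0.112 0.109 -0.45 0.02 1; 0 0 0.14 0.136 -0.563 0.027 1"
}}

```text
clock: 6.85
ee_pos: [0.4957, 0.1802, 0.1105]
eef_rot: [0.07, -3.139, 0.001]
wrist_force: [0.1, -1.1, -3.0]
gripper_width: 0.0142
gripper_force: 98.2
```

>>> {"api": "step_arm", "payload": {
  "plan": "0 0 0.028 0.003 -0.116 0.005 1; 0 0 0.056 0.006 -0.232 0.01 1; 0 0 0.084 0.009 -0.347 0.015 1; 0 0 0.112 0.012 -0.463 0.02 1; 0 0 0.112 0.012 -0.463 0.02 1"
}}

```text
clock: 7.35
ee_pos: [0.4983, 0.0393, 0.1043]
eef_rot: [-0.199, -3.133, 0.003]
wrist_force: [-0.3, -0.1, -3.4]
gripper_width: 0.0142
gripper_force: 98.5
```

```bash
python3 - <<'E'
from h import *
for _ in range(5): r.camera("top")
s=r.read_state(); print(s["clock"],s["ee_pos"],yaw(s)%360,np.abs(s["qvel"]).max(),s["joints"][5])
im,p,E=cam("wrist"); np.save("w4E.npy",E); cv2.imwrite("pics/w4.png",im)
z=s["ee_pos"][2]; h=np.array([.618,.0277])
print("head proj",proj([*h,.066],p,E),proj([*h,.042],p,E))
c=im[150:390,200:440]; cv2.imwrite("pics/c4.png",cv2.resize(c,None,fx=2.5,fy=2.5,interpolation=cv2.INTER_CUBIC))
E
```

```text
7.6 [0.49939862 0.04363842 0.10545975] 173.05754589487216 0.009231803276666093 -1.4127535051398028
head proj (np.float64(318.5332233363565), np.float64(389.47403934043825)) (np.float64(318.70766011439844), np.float64(363.77297819000614))
```

View pics/c4.png

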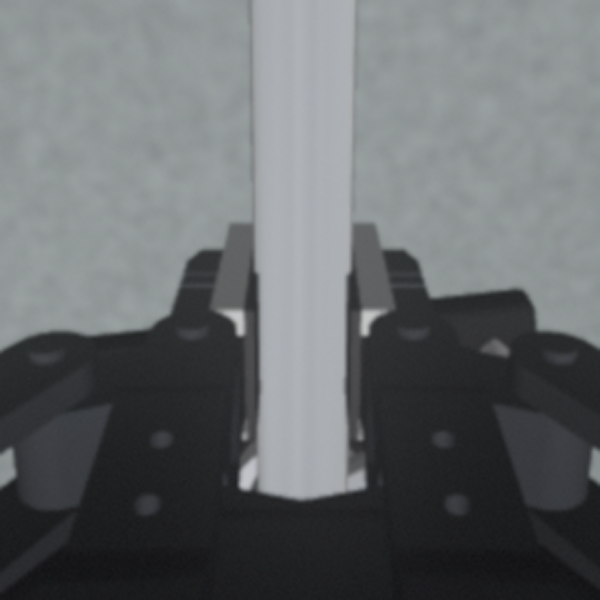

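The jaw is hidden behind the gripper; only the handle is visible, at crop columns 255–350. I'll locate the spanner in the hand from the handle edges and the disc end.

```bash
cat > hold.py <<'E'
from h import *
def hold(im,show=True):
    p=r.camera_params("wrist"); T=np.array(p["tool_from_camera"])
    sp=((cv2.cvtColor(im,cv2.COLOR_BGR2HSV)[:,:,2])).astype(float); g=cv2.GaussianBlur(sp,(3,3),0)
    zt=-.0254
    edges=[];
    for y in range(110,215,3):
        row=np.abs(np.gradient(g[y])); l=270+row[270:312].argmax(); rr=330+row[330:370].argmax(); edges.append((l,rr,y))
    e=np.array(edges,float); 
    # tool-frame ray (tool z = zt)
    def t(px): return ray(px,zt,p,T)
    L=t(e[:,[0,2]]);Q=t(e[:,[1,2]]); M=(L+Q)/2
    k=np.polyfit(M[:,0],M[:,1],1)
    col=np.abs(np.gradient(g[:110,320])); yt=col.argmax()
    return dict(slope_deg=np.degrees(np.arctan(k[0])),y0=k[1],width=np.median(np.linalg.norm(L-Q,axis=1)),disc=t([(320,yt)])[0],yt=yt,col=np.round(col[:40]),rows=e[::8].tolist(),)
E
python3 - <<'E'
from hold import *
im=cv2.imread("pics/w4.png"); print(hold(im))
# jaw in top view
im,p,E=cam("top"); cv2.imwrite("pics/top4.png",im)
print(proj([.618,.0277,.066],p,E),proj([.618+.029,.0277,.11],p,E))
E
```

```text
{'slope_deg': np.float64(0.09784296256650482), 'y0': np.float64(-9.572153675055341e-05), 'width': np.float64(0.014679135420493374), 'disc': array([ 0.09619682, -0.00039261]), 'yt': np.int64(27), 'col': array([0., 0., 0., 0., 0., 0., 1., 0., 0., 0., 0., 0., 0., 0., 0., 0., 0.,
       1., 1., 1., 1., 1., 0., 1., 1., 1., 1., 1., 1., 0., 0., 1., 0., 0.,
       0., 0., 0., 0., 0., 0.]), 'rows': [[300.0, 342.0, 110.0], [301.0, 342.0, 134.0], [301.0, 341.0, 158.0], [301.0, 341.0, 182.0], [302.0, 340.0, 206.0]]}
(np.float64(313.8822431719916), np.float64(174.45615861012735)) (np.float64(313.29284699851314), np.float64(159.17349586171989))
```

```bash
python3 - <<'E'
from h import *
im=cv2.imread("pics/w4.png"); p=r.camera_params("wrist"); T=np.array(p["tool_from_camera"])
g=cv2.GaussianBlur(cv2.cvtColor(im,cv2.COLOR_BGR2GRAY),(3,3),0).astype(float)
for y in range(0,75,4):
    d=np.abs(np.gradient(g[y])); l=240+d[240:312].argmax(); q=330+d[330:400].argmax()
    A=ray([(l,y),(q,y)],-.0254,p,T); print(y,l,q,np.round(A[0,0],4),np.round(A[1,1]-A[0,1],4),end=" | ")
im=cv2.imread("pics/top4.png")[120:220,260:370]; cv2.imwrite("pics/c5.png",cv2.resize(im,None,fx=6,fy=6,interpolation=cv2.INTER_CUBIC))
E
```

```text
0 299 342 0.1041 0.0139 | 4 294 348 0.1029 0.0176 | 8 292 351 0.1018 0.0192 | 12 289 353 0.1006 0.0209 | 16 287 355 0.0994 0.0223 | 20 285 358 0.0983 0.024 | 24 283 359 0.0971 0.0251 | 28 283 359 0.0959 0.0252 | 32 283 360 0.0947 0.0256 | 36 282 360 0.0935 0.026 | 40 282 360 0.0923 0.0261 | 44 282 360 0.0911 0.0261 | 48 283 359 0.0898 0.0255 | 52 285 357 0.0886 0.0243 | 56 286 356 0.0874 0.0237 | 60 288 354 0.0861 0.0224 | 64 290 352 0.0848 0.0211 | 68 294 348 0.0836 0.0184 | 72 298 344 0.0823 0.0157 |
```

View pics/c5.png

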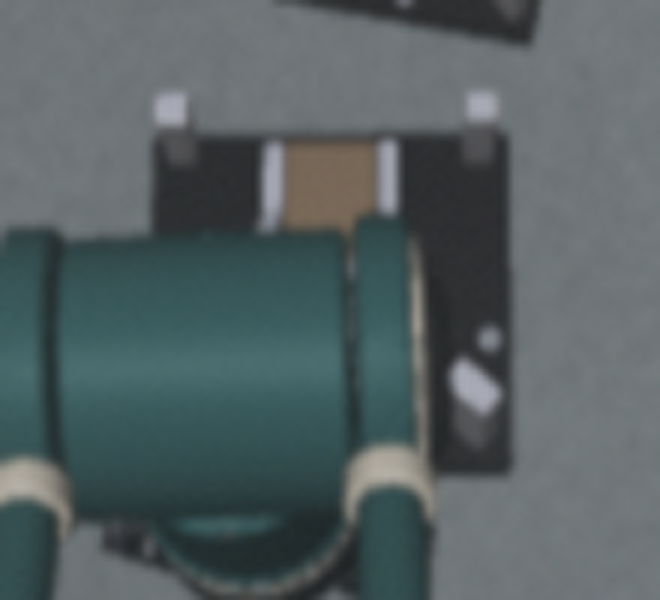

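The arm hides the jaw from above: the slab shows at (330,185) and only the right wall at (475,385). The disc measurement puts the spanner in the hand as expected, within about 1 mm. I'll lower it onto the head and watch the force.

>>> {"api": "step_arm", "payload": {
  "plan": "0 0 0 0.001 -0.005 0.03 1; 0 0 0 0.001 -0.005 0.06 1; 0 0 0 0.001 -0.005 0.1 1; 0 0 0 0.001 -0.005 0.14 1; 0 0 0 0.001 -0.005 0.14 1"
}}

```text
clock: 8.2
ee_pos: [0.4968, 0.0412, 0.061]
eef_rot: [-0.192, -3.13, 0.001]
wrist_force: [-1.0, -0.4, -3.1]
gripper_width: 0.0143
gripper_force: 98.5
```

>>> {"api": "step_arm", "payload": {
  "plan": "0 0 0 0 0 0.006 1; 0 0 0 0 0 0.012 1; 0 0 0 0 0 0.018 1; 0 0 0 0 0 0.024 1; 0 0 0 0 0 0.03 1"
}}

```text
clock: 8.7
ee_pos: [0.4995, 0.0413, 0.0551]
eef_rot: [0.192, 3.135, 0.0]
wrist_force: [0.5, 0.2, -3.9]
gripper_width: 0.0141
gripper_force: 98.5
```

>>> {"api": "step_arm", "payload": {
  "plan": "0 0 0 0 0 0.006 1; 0 0 0 0 0 0.012 1; 0 0 0 0 0 0.018 1; 0 0 0 0 0 0.024 1; 0 0 0 0 0 0.03 1"
}}

```text
clock: 9.2
ee_pos: [0.4993, 0.0413, 0.0457]
eef_rot: [-0.192, -3.136, 0.0]
wrist_force: [0.1, 0.2, -3.7]
gripper_width: 0.014
gripper_force: 98.4
```

```bash
python3 - <<'E'
from h import *
s=r.read_state(); print(s["ee_pos"],yaw(s)%360,s["wrist_force"],s["torque"])
E
```

```text
[0.49925359 0.04126858 0.0457075 ] 172.99163502909755 [ 0.10667324  0.2008075  -3.72348011] [-0.03073588 -0.11623628  0.00998778]
```

>>> {"api": "step_arm", "payload": {
  "plan": "0 0 0 0 0 0.008 1; 0 0 0 0 0 0.016 1; 0 0 0 0 0 0.024 1; 0 0 0 0 0 0.032 1; 0 0 0 0 0 0.038 1"
}}

```text
clock: 9.7
ee_pos: [0.4992, 0.0413, 0.0342]
eef_rot: [-0.192, -3.135, 0.0]
wrist_force: [0.8, -0.9, -2.4]
gripper_width: 0.0142
gripper_force: 98.5
```

```bash
cat > arc.py <<'E'
from h import *
def arc(s1,n,H=(.618,.0277),L=.120,hold=0):
    """turn about the head from the present pose to spanner angle s1 in n rows; keeps z and present offset"""
    s=r.read_state(); y=yaw(s)%360; s0=y-180; P=s["ee_pos"][:2]; a=np.radians(s0)
    off=P+L*np.array([np.cos(a),np.sin(a)])-H; print("at s",round(s0,2),"jaw-head",np.round(off,4),"z",s["ee_pos"][2],"F",np.round(s["wrist_force"],1),"M",np.round(s["torque"],2),"j6",s["joints"][5])
    w=[]
    for i in range(1,n+1):
        q=s0+(s1-s0)*i/n; b=np.radians(q); c=np.array(H)+off*(1-i/n)-L*np.array([np.cos(b),np.sin(b)])
        w.append((*c,s["ee_pos"][2],q+180,1))
    return calls(w+[w[-1]]*hold)
E
python3 -c "
from arc import *
arc(-44,10)"
```

```text
at s -7.01 jaw-head [ 0.0003 -0.0011] z 0.0342018485866354 F [ 0.8 -0.9 -2.4] M [ 0.1   0.37 -0.03] j6 -1.4156903795692317
0 0 0.043 -0.0007 0.0261 0 1; 0 0 0.0861 -0.0031 0.0522 0 1; 0 0 0.1291 -0.0071 0.078 0 1; 0 0 0.1722 -0.0127 0.1035 0 1; 0 0 0.2152 -0.02 0.1286 0 1
0 0 0.043 -0.0006 0.0261 0 1; 0 0 0.0861 -0.0028 0.052 0 1; 0 0 0.1291 -0.0068 0.0778 0 1; 0 0 0.1722 -0.0123 0.1032 0 1; 0 0 0.2152 -0.0195 0.1283 0 1
end [5.317000e-01 1.111000e-01 3.420000e-02 1.360008e+02]
```

>>> {"api": "step_arm", "payload": {
  "plan": "0 0 0.043 -0.001 0.026 0 1; 0 0 0.086 -0.003 0.052 0 1; 0 0 0.129 -0.007 0.078 0 1; 0 0 0.172 -0.013 0.1035 0 1; 0 0 0.215 -0.02 0.1285 0 1"
}}

```text
clock: 10.2
ee_pos: [0.51, 0.0795, 0.0344]
eef_rot: [0.695, 3.064, 0.001]
wrist_force: [-0.3, 2.0, -3.9]
gripper_width: 0.0142
gripper_force: 98.6
```

>>> {"api": "step_arm", "payload": {
  "plan": "0 0 0.043 -0.001 0.026 0 1; 0 0 0.086 -0.003 0.052 0 1; 0 0 0.129 -0.007 0.078 0 1; 0 0 0.172 -0.0125 0.103 0 1; 0 0 0.215 -0.0195 0.128 0 1"
}}

```text
clock: 10.7
ee_pos: [0.5321, 0.1117, 0.0344]
eef_rot: [1.177, 2.912, 0.001]
wrist_force: [0.7, 2.1, -2.4]
gripper_width: 0.0139
gripper_force: 98.7
```

```bash
python3 - <<'E'
from h import *
for _ in range(3): im,p,E=cam("scene")
s=r.read_state(); q=np.radians(yaw(s)%360-180)
print(s["clock"],s["ee_pos"],np.degrees(q),s["wrist_force"],s["torque"],s["joints"][5],"jaw",s["ee_pos"][:2]+.12*np.array([np.cos(q),np.sin(q)]))
u,v=proj([.618,.0277,.05],p,E); print(u,v); u,v=int(u),int(v)
cv2.imwrite("pics/c6.png",cv2.resize(im[v-60:v+60,u-75:u+75],None,fx=5,fy=5,interpolation=cv2.INTER_CUBIC))
E
```

```text
10.85 [0.53214122 0.11168172 0.03445054] -43.823358059987186 [ 1.09123011  3.89143784 -4.35090098] [ 0.64462518 -0.14813477  0.46910819] -0.6456518005024172 jaw [0.61871858 0.02858924]
324.9325767827041 233.76051378625837
```

View pics/c6.png

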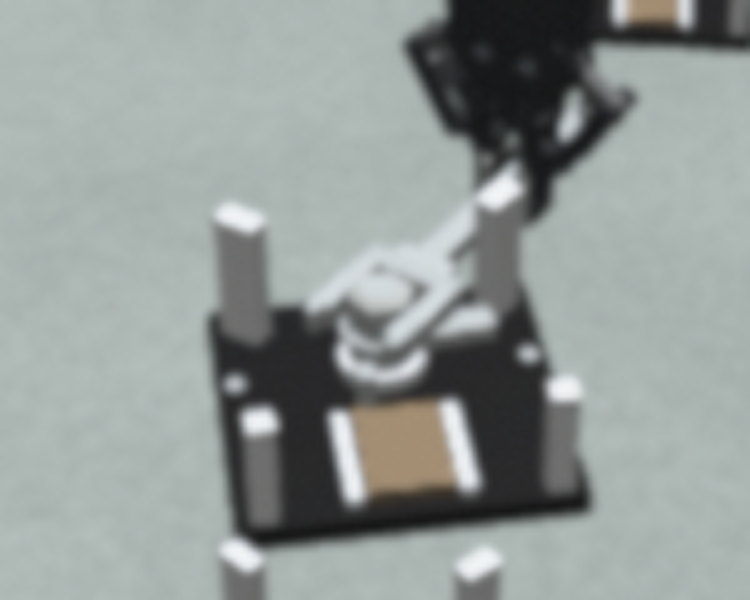

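The view shows the jaw seated on the head at (380,290) and the finger now at (465,322), pointing toward +y (about 88°), so the stroke worked. Next I back off the play, lift, swing to +28° and reseat.

```bash
cat > seq.py <<'E'
from h import *
def restroke(sfit,snext,H=(.618,.0277),L=.120,zup=.072):
    s=r.read_state(); s0=yaw(s)%360-180; P=s["ee_pos"]; a=np.radians(s0)
    off=P[:2]+L*np.array([np.cos(a),np.sin(a)])-H; print("off",off,"s",s0)
    def w(q,k,z):
        b=np.radians(q); c=np.array(H)+off*k-L*np.array([np.cos(b),np.sin(b)]); return (*c,z,q+180,1)
    z=P[2]; W=[w(s0+(sfit-s0)*i/2,1-i/2,z) for i in(1,2)]+[w(sfit,0,z+(zup-z)*i/3) for i in(1,2,3)]
    n=9; W+=[w(sfit+(snext-sfit)*i/n,0,zup) for i in range(1,n+1)]; W+=[W[-1]]
    calls(W)
E
python3 -c "
from seq import *
restroke(-32,28)"
```

```text
off [0.00071858 0.00088924] s -43.823358059987186
0 0 -0.0688 -0.0023 -0.0431 0 1; 0 0 -0.1376 -0.0088 -0.0858 0 1; 0 0 -0.1376 -0.0088 -0.0858 -0.0417 1; 0 0 -0.1376 -0.0088 -0.0858 -0.0834 1; 0 0 -0.1376 -0.0088 -0.0858 -0.1252 1
0 0 -0.0775 -0.0027 -0.0464 0 1; 0 0 -0.1551 -0.0108 -0.0922 0 1; 0 0 -0.2327 -0.0241 -0.1368 0 1; 0 0 -0.3103 -0.0426 -0.1795 0 1; 0 0 -0.3878 -0.0658 -0.2198 0 1
0 0 -0.0776 -0.0027 -0.0464 0 1; 0 0 -0.1552 -0.0108 -0.0922 0 1; 0 0 -0.2327 -0.0242 -0.1368 0 1; 0 0 -0.3103 -0.0426 -0.1795 0 1; 0 0 -0.3103 -0.0426 -0.1795 0 1
end [ 5.121000e-01 -2.860000e-02  7.200000e-02  2.079998e+02]
```

>>> {"api": "step_arm", "payload": {
  "plan": "0 0 -0.069 -0.002 -0.043 0 1; 0 0 -0.138 -0.009 -0.086 0 1; 0 0 -0.138 -0.009 -0.086 -0.05 1; 0 0 -0.138 -0.009 -0.086 -0.1 1; 0 0 -0.138 -0.009 -0.086 -0.135 1"
}}

```text
clock: 11.35
ee_pos: [0.5157, 0.09, 0.0758]
eef_rot: [0.868, 3.019, -0.0]
wrist_force: [0.3, 0.8, -3.3]
gripper_width: 0.0142
gripper_force: 99.0
```

>>> {"api": "step_arm", "payload": {
  "plan": "0 0 -0.0775 -0.003 -0.0465 0 1; 0 0 -0.155 -0.011 -0.092 0 1; 0 0 -0.2325 -0.024 -0.137 0 1; 0 0 -0.31 -0.0425 -0.1795 0 1; 0 0 -0.388 -0.066 -0.22 0 1"
}}

```text
clock: 11.85
ee_pos: [0.4966, 0.0232, 0.0749]
eef_rot: [0.043, -3.14, 0.001]
wrist_force: [0.0, 0.2, -3.6]
gripper_width: 0.0143
gripper_force: 99.0
```

>>> {"api": "step_arm", "payload": {
  "plan": "0 0 -0.0775 -0.003 -0.0465 0 1; 0 0 -0.155 -0.011 -0.092 0 1; 0 0 -0.2325 -0.024 -0.137 0 1; 0 0 -0.31 -0.0425 -0.1795 0 1; 0 0 -0.31 -0.0425 -0.1795 0 1"
}}

```text
clock: 12.35
ee_pos: [0.5119, -0.0311, 0.0752]
eef_rot: [-0.755, 3.049, -0.002]
wrist_force: [-0.6, 0.3, -3.9]
gripper_width: 0.0139
gripper_force: 99.0
```

```bash
cat > fix.py <<'E'
from h import *
import sys
for _ in range(4): r.camera("top")
s=r.read_state(); y=yaw(s)%360; q=np.radians(float(sys.argv[1])); H=np.array([.618,.0277])
print(s["clock"],s["ee_pos"],"s",y-180,"F",np.round(s["wrist_force"],1),"M",np.round(s["torque"],2),"j6",s["joints"][5],hash)
t=(*(H-.12*np.array([np.cos(q),np.sin(q)])),s["ee_pos"][2],np.degrees(q)+180,1); calls([t]*5)
E
python3 fix.py 28
```

```text
12.55 [ 0.51075251 -0.02911665  0.07478168] s 27.79134368065516 F [ 0.  -0.2 -3.2] M [-0.08  0.07  0.02] j6 -2.1616854314421934 <built-in function hash>
0 0 -0.0024 -0.0046 -0.0006 0 1; 0 0 -0.0024 -0.0046 -0.0006 0 1; 0 0 -0.0024 -0.0046 -0.0006 0 1; 0 0 -0.0024 -0.0046 -0.0006 0 1; 0 0 -0.0024 -0.0046 -0.0006 0 1
end [ 5.121000e-01 -2.860000e-02  7.480000e-02 -1.520024e+02]
```

>>> {"api": "step_arm", "payload": {
  "plan": "0 0 -0.002 -0.005 0 0.015 1; 0 0 -0.002 -0.005 0 0.03 1; 0 0 -0.002 -0.005 0 0.04 1; 0 0 -0.002 -0.005 0 0.05 1; 0 0 -0.002 -0.005 0 0.06 1"
}}

```text
clock: 13.05
ee_pos: [0.5126, -0.0286, 0.0565]
eef_rot: [0.762, -3.047, -0.0]
wrist_force: [-0.2, 0.1, -2.6]
gripper_width: 0.0142
gripper_force: 99.0
```

>>> {"api": "step_arm", "payload": {
  "plan": "0 0 0 0 0 0.01 1; 0 0 0 0 0 0.02 1; 0 0 0 0 0 0.03 1; 0 0 0 0 0 0.04 1; 0 0 0 0 0 0.04 1"
}}

```text
clock: 13.55
ee_pos: [0.5129, -0.029, 0.0447]
eef_rot: [-0.761, 3.048, -0.0]
wrist_force: [1.4, -0.7, -3.9]
gripper_width: 0.014
gripper_force: 99.0
```

```bash
python3 fix.py 28
```

```text
13.75 [ 0.51292474 -0.02892595  0.04507638] s 28.045715855889142 F [ 1.6 -0.8 -4.3] M [-0.22 -0.02 -0.17] j6 -2.164969177193304 <built-in function hash>
0 0 0.0005 0.0021 0.0022 0 1; 0 0 0.0005 0.0021 0.0022 0 1; 0 0 0.0005 0.0021 0.0022 0 1; 0 0 0.0005 0.0021 0.0022 0 1; 0 0 0.0005 0.0021 0.0022 0 1
end [ 5.121000e-01 -2.860000e-02  4.510000e-02 -1.519973e+02]
```

>>> {"api": "step_arm", "payload": {
  "plan": "0 0 0 0.002 0.002 0.007 1; 0 0 0 0.002 0.002 0.014 1; 0 0 0 0.002 0.002 0.021 1; 0 0 0 0.002 0.002 0.029 1; 0 0 0 0.002 0.002 0.036 1"
}}

```text
clock: 14.25
ee_pos: [0.5123, -0.0287, 0.0342]
eef_rot: [-0.761, 3.047, -0.001]
wrist_force: [1.5, -2.6, -2.3]
gripper_width: 0.0142
gripper_force: 99.3
```

```bash
python3 -c "
from arc import *
arc(-44,10,hold=0)"
```

```text
at s 28.04 jaw-head [0.0002 0.    ] z 0.03420312454178729 F [ 1.5 -2.6 -2.3] M [-0.34 -0.33 -0.39] j6 -2.164640367825642
0 0 0.0838 -0.0031 0.0502 0 1; 0 0 0.1677 -0.0124 0.0996 0 1; 0 0 0.2515 -0.0279 0.1474 0 1; 0 0 0.3353 -0.0493 0.1929 0 1; 0 0 0.4191 -0.0761 0.2354 0 1
0 0 0.0839 -0.0032 0.0501 0 1; 0 0 0.1677 -0.0125 0.0995 0 1; 0 0 0.2515 -0.028 0.1473 0 1; 0 0 0.3353 -0.0493 0.1927 0 1; 0 0 0.4192 -0.0762 0.2351 0 1
end [ 5.317000e-01  1.110000e-01  3.420000e-02 -2.240031e+02]
```

>>> {"api": "step_arm", "payload": {
  "plan": "0 0 0.084 -0.003 0.05 0 1; 0 0 0.168 -0.0125 0.0995 0 1; 0 0 0.2515 -0.028 0.1475 0 1; 0 0 0.335 -0.0495 0.193 0 1; 0 0 0.419 -0.076 0.2355 0 1"
}}

```text
clock: 14.75
ee_pos: [0.499, 0.0449, 0.0341]
eef_rot: [0.224, 3.133, -0.001]
wrist_force: [5.2, -2.5, -3.8]
gripper_width: 0.0141
gripper_force: 99.0
```

>>> {"api": "step_arm", "payload": {
  "plan": "0 0 0.084 -0.003 0.05 0 1; 0 0 0.168 -0.0125 0.0995 0 1; 0 0 0.2515 -0.028 0.1475 0 1; 0 0 0.335 -0.0495 0.193 0 1; 0 0 0.419 -0.076 0.235 0 1"
}}

```text
clock: 15.25
ee_pos: [0.5313, 0.1123, 0.0339]
eef_rot: [1.179, 2.912, 0.0]
wrist_force: [3.6, 1.4, -3.1]
gripper_width: 0.014
gripper_force: 99.2
```

```bash
python3 - <<'E'
from h import *
for _ in range(3): im,p,E=cam("scene")
s=r.read_state(); print(s["clock"],s["wrist_force"],s["torque"])
u,v=324,233
cv2.imwrite("pics/c7.png",cv2.resize(im[v-60:v+60,u-75:u+75],None,fx=5,fy=5,interpolation=cv2.INTER_CUBIC))
E
python3 -c "
from seq import *
restroke(-32,28)"
```

```text
15.4 [ 1.90557375  3.48588213 -3.02432941] [ 0.52099404 -0.48844871  0.41936085]
off [0.00014869 0.0016397 ] s -43.756043718814254
0 0 -0.0684 -0.0038 -0.0431 0 1; 0 0 -0.1368 -0.0118 -0.0858 0 1; 0 0 -0.1368 -0.0118 -0.0858 -0.0423 1; 0 0 -0.1368 -0.0118 -0.0858 -0.0847 1; 0 0 -0.1368 -0.0118 -0.0858 -0.127 1
0 0 -0.0776 -0.0027 -0.0464 0 1; 0 0 -0.1551 -0.0108 -0.0922 0 1; 0 0 -0.2327 -0.0241 -0.1368 0 1; 0 0 -0.3103 -0.0426 -0.1795 0 1; 0 0 -0.3878 -0.0658 -0.2198 0 1
0 0 -0.0776 -0.0027 -0.0464 0 1; 0 0 -0.1552 -0.0108 -0.0923 0 1; 0 0 -0.2327 -0.0241 -0.1368 0 1; 0 0 -0.3103 -0.0426 -0.1795 0 1; 0 0 -0.3103 -0.0426 -0.1795 0 1
end [ 5.121000e-01 -2.860000e-02  7.200000e-02  2.079983e+02]
```

View pics/c7.png

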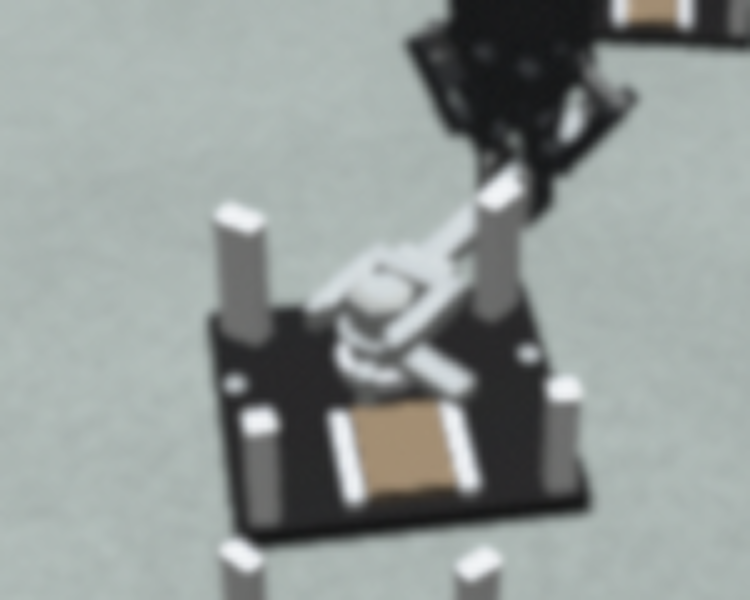

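The finger now points lower right at (440,370), about 28°, as planned. One more reseat follows.

>>> {"api": "step_arm", "payload": {
  "plan": "0 0 -0.068 -0.004 -0.043 0 1; 0 0 -0.137 -0.012 -0.086 0 1; 0 0 -0.137 -0.012 -0.086 -0.05 1; 0 0 -0.137 -0.012 -0.086 -0.1 1; 0 0 -0.137 -0.012 -0.086 -0.135 1"
}}

```text
clock: 15.9
ee_pos: [0.5143, 0.0897, 0.0746]
eef_rot: [-0.868, -3.017, 0.001]
wrist_force: [1.0, -0.3, -3.3]
gripper_width: 0.014
gripper_force: 99.1
```

>>> {"api": "step_arm", "payload": {
  "plan": "0 0 -0.0775 -0.003 -0.0465 0 1; 0 0 -0.155 -0.011 -0.092 0 1; 0 0 -0.2325 -0.024 -0.137 0 1; 0 0 -0.31 -0.0425 -0.1795 0 1; 0 0 -0.388 -0.066 -0.22 0 1"
}}

```text
clock: 16.4
ee_pos: [0.4955, 0.023, 0.074]
eef_rot: [0.041, -3.139, -0.0]
wrist_force: [0.9, 0.2, -3.3]
gripper_width: 0.0142
gripper_force: 98.9
```

>>> {"api": "step_arm", "payload": {
  "plan": "0 0 -0.0775 -0.003 -0.0465 0 1; 0 0 -0.155 -0.011 -0.092 0 1; 0 0 -0.2325 -0.024 -0.137 0 1; 0 0 -0.31 -0.0425 -0.1795 0 1; 0 0 -0.31 -0.0425 -0.1795 0 1"
}}

```text
clock: 16.9
ee_pos: [0.5108, -0.0311, 0.0744]
eef_rot: [0.754, -3.049, 0.0]
wrist_force: [0.7, -0.4, -3.1]
gripper_width: 0.0142
gripper_force: 99.2
```

```bash
python3 fix.py 28
```

```text
17.1 [ 0.51027542 -0.0293666   0.07426986] s 27.71426260959302 F [-0.  -0.7 -3.1] M [-0.06  0.07 -0.03] j6 -2.1610984965559905 <built-in function hash>
0 0 -0.0033 -0.0064 -0.0006 0 1; 0 0 -0.0033 -0.0064 -0.0006 0 1; 0 0 -0.0033 -0.0064 -0.0006 0 1; 0 0 -0.0033 -0.0064 -0.0006 0 1; 0 0 -0.0033 -0.0064 -0.0006 0 1
end [ 5.121000e-01 -2.860000e-02  7.430000e-02 -1.520021e+02]
```

>>> {"api": "step_arm", "payload": {
  "plan": "0 0 -0.003 -0.005 0 0.015 1; 0 0 -0.003 -0.005 0 0.03 1; 0 0 -0.003 -0.005 0 0.04 1; 0 0 -0.003 -0.005 0 0.05 1; 0 0 -0.003 -0.005 0 0.06 1"
}}

```text
clock: 17.6
ee_pos: [0.5124, -0.029, 0.0563]
eef_rot: [0.762, -3.048, -0.0]
wrist_force: [0.3, 1.6, -3.1]
gripper_width: 0.0143
gripper_force: 99.2
```

>>> {"api": "step_arm", "payload": {
  "plan": "0 0 0 0 0 0.01 1; 0 0 0 0 0 0.02 1; 0 0 0 0 0 0.03 1; 0 0 0 0 0 0.038 1; 0 0 0 0 0 0.038 1"
}}

```text
clock: 18.1
ee_pos: [0.5132, -0.029, 0.0459]
eef_rot: [-0.761, 3.046, -0.0]
wrist_force: [-3.1, 0.4, 4.0]
gripper_width: 0.014
gripper_force: 100.4
```

```bash
python3 fix.py 28
```

```text
18.3 [ 0.51321192 -0.02905332  0.0458969 ] s 28.061429702888603 F [-1.7  0.5  3.8] M [ 0.4  -0.41  0.17] j6 -2.1659154598784607 <built-in function hash>
0 0 0.0007 0.0028 0.0031 0 1; 0 0 0.0007 0.0028 0.0031 0 1; 0 0 0.0007 0.0028 0.0031 0 1; 0 0 0.0007 0.0028 0.0031 0 1; 0 0 0.0007 0.0028 0.0031 0 1
end [ 5.120000e-01 -2.860000e-02  4.590000e-02 -1.519987e+02]
```

>>> {"api": "step_arm", "payload": {
  "plan": "0 0 0 0.004 0.003 0 1; 0 0 0 0.004 0.003 0 1; 0 0 0 0.004 0.003 0.006 1; 0 0 0 0.004 0.003 0.012 1; 0 0 0 0.004 0.003 0.012 1"
}}

```text
clock: 18.8
ee_pos: [0.5126, -0.0289, 0.0422]
eef_rot: [-0.76, 3.045, -0.001]
wrist_force: [1.9, 1.0, 5.1]
gripper_width: 0.0142
gripper_force: 100.5
```

```bash
python3 fix.py 28
```

```text
19.0 [ 0.51242269 -0.02896562  0.04230258] s 28.04410954489697 F [3.  1.4 5.5] M [ 0.59 -1.42  0.04] j6 -2.165616477175729 <built-in function hash>
0 0 0.0005 0.0006 0.0016 0 1; 0 0 0.0005 0.0006 0.0016 0 1; 0 0 0.0005 0.0006 0.0016 0 1; 0 0 0.0005 0.0006 0.0016 0 1; 0 0 0.0005 0.0006 0.0016 0 1
end [ 5.120000e-01 -2.860000e-02  4.230000e-02 -1.519989e+02]
```

```bash
python3 - <<'E'
from h import *
im,p,E=cam("wrist"); cv2.imwrite("pics/w8.png",im)
T=np.array(p["tool_from_camera"])
for f in("w4","w8"):
    g=cv2.GaussianBlur(cv2.cvtColor(cv2.imread(f"pics/{f}.png"),cv2.COLOR_BGR2GRAY),(3,3),0).astype(float)
    print(f)
    for y in (4,8,12,16,20,24,40,56,60,64,68,72,100,130,160,190,215):
        d=np.abs(np.gradient(g[y])); l=240+d[240:312].argmax(); q=330+d[330:400].argmax(); print(y,l,q,q-l,(l+q)/2,end=" | ")
s=r.read_state(); print(R.from_rotvec(s["eef_rot"]).as_matrix()[:,2])
E
```

```text
w4
4 294 348 54 321.0 | 8 292 351 59 321.5 | 12 289 353 64 321.0 | 16 287 355 68 321.0 | 20 285 358 73 321.5 | 24 283 359 76 321.0 | 40 282 360 78 321.0 | 56 286 356 70 321.0 | 60 288 354 66 321.0 | 64 290 352 62 321.0 | 68 294 348 54 321.0 | 72 298 344 46 321.0 | 100 300 342 42 321.0 | 130 301 342 41 321.5 | 160 301 341 40 321.0 | 190 301 340 39 320.5 | 215 302 340 38 321.0 | w8
4 305 334 29 319.5 | 8 297 341 44 319.0 | 12 292 346 54 319.0 | 16 290 348 58 319.0 | 20 288 351 63 319.5 | 24 285 353 68 319.0 | 40 282 356 74 319.0 | 56 285 353 68 319.0 | 60 287 352 65 319.5 | 64 288 350 62 319.0 | 68 291 348 57 319.5 | 72 295 344 49 319.5 | 100 299 340 41 319.5 | 130 300 340 40 320.0 | 160 301 340 39 320.5 | 190 301 339 38 320.0 | 215 302 339 37 320.5 | [ 2.58666509e-03 -3.73144765e-05 -9.99996654e-01]
```

```bash
python3 - <<'E'
from h import *
p=r.camera_params("scene");E=p["extrinsics"];H=np.array([.618,.0277])
f=lambda x,y:(249+(x+.5)/5-.5,173+(y+.5)/5-.5)
c=cv2.cvtColor(cv2.imread("pics/c7.png"),cv2.COLOR_BGR2GRAY)
m=(c[335:405,400:485]>130).astype(np.uint8)
cs,_=cv2.findContours(m,0,2); k=max(cs,key=cv2.contourArea)[:,0]+[400,335]
w=ray([f(*a) for a in k],.0365,p,E)-H
rad=np.hypot(*w.T); ang=np.degrees(np.arctan2(w[:,1],w[:,0]))
sel=rad>.035; print(rad.max(),np.sort(ang[sel])[[0,-1]],len(k))
for a,b in((.035,.04),(.04,.045),(.045,.05),(.05,.056)):
    q=ang[(rad>a)&(rad<b)]; print(a,q.min(),q.max(),(q.min()+q.max())/2)
# check calib: where the scene camera puts plate holes/hub: wall tops
print(ray([f(497,189),f(240,217)],.09,p,E),ray([f(563,388),f(261,421)],.075,p,E))
E
```

```text
0.06823802863332269 [13.76608144 43.47468971] 108
0.035 13.766081435193577 43.47468971072388 28.620385572958728
0.04 17.164941856299325 43.02473778906026 30.094839822679795
0.045 19.24128712035157 42.675789697167104 30.95853840875934
0.05 20.71252351694467 42.036366666709455 31.374445091827063
[[ 0.58373698  0.09188221]
 [ 0.58675148 -0.03841824]] [[ 0.7201582   0.09641573]
 [ 0.7211818  -0.0422077 ]]
```

The spanner has pitched about 3.5° in the grip, jaw up, because it caught on the head's bevel. The finger reads about 30°. I'll lift, level the spanner by tilting the tool, and reseat at s=30.

>>> {"api": "step_arm", "payload": {
  "plan": "0 0 0 0 0 -0.03 1; 0 0 0 0 0 -0.06 1; 0 0.02 0 0.002 0 -0.08 1; 0 0.041 0 0.004 0 -0.08 1; 0 0.041 0 0.004 0 -0.08 1"
}}

```text
clock: 19.55
ee_pos: [0.5088, -0.0293, 0.0647]
eef_rot: [0.747, -2.986, 0.022]
wrist_force: [0.7, 1.1, -2.5]
gripper_width: 0.0142
gripper_force: 99.2
```

```bash
cat > st.py <<'E'
from h import *
import sys
H=np.array([.618,.0277])
def st(starget,dn=0,dd=0):
    for _ in range(4): r.camera("top")
    im,p,E=cam("wrist"); cv2.imwrite("pics/wl.png",im)
    g=cv2.GaussianBlur(cv2.cvtColor(im,cv2.COLOR_BGR2GRAY),(3,3),0).astype(float)
    for y in (16,32,40,48,68,100,160,215):
        d=np.abs(np.gradient(g[y])); l=240+d[240:312].argmax(); q=330+d[330:400].argmax(); print(y,q-l,(l+q)/2,end=" | ")
    s=r.read_state(); M=R.from_rotvec(s["eef_rot"]).as_matrix(); y=yaw(s)%360
    G=s["ee_pos"]-.019*M[:,2]; q=np.radians(starget); d=np.array([np.cos(q),np.sin(q)]); n=np.array([-d[1],d[0]])
    tgt=H-.12*d+dn*n+dd*d
    e=np.append(tgt-G[:2],0); v=M.T@e
    print("\nclk",s["clock"],"grip pt",np.round(G,4),"s",round(y-180,2),"tilt",np.round(np.degrees(M[2,0]),2),"F",np.round(s["wrist_force"],1),"M",np.round(s["torque"],2))
    a=np.radians(y-180); print("need world",np.round(e[:2],4),"tool shift/.3",np.round(v/.3,4),"turnz",round(-np.radians(starget-(y-180))/1.5,4))
st(*map(float,sys.argv[1:]))
E
python3 st.py 30 -.0006
```

```text
16 63 319.5 | 32 75 319.5 | 40 76 319.0 | 48 75 319.5 | 68 56 319.0 | 100 42 320.0 | 160 40 320.0 | 215 37 320.5 | 
clk 19.8 grip pt [ 0.5102 -0.0289  0.0839] s 28.06 tilt 3.6 F [-0.3  0.  -3.2] M [-0.03  0.01  0.05]
need world [ 0.0042 -0.0039] tool shift/.3 [-0.0062 -0.0181 -0.0004] turnz -0.0225
```

>>> {"api": "step_arm", "payload": {
  "plan": "0 -0.01 -0.011 -0.004 -0.009 0 1; 0 -0.02 -0.0225 -0.008 -0.018 0 1; 0 -0.02 -0.0225 -0.008 -0.018 0 1; 0 -0.02 -0.0225 -0.008 -0.018 0.01 1; 0 -0.02 -0.0225 -0.008 -0.018 0.015 1"
}}

```text
clock: 20.3
ee_pos: [0.5141, -0.0332, 0.0607]
eef_rot: [0.804, -3.004, 0.01]
wrist_force: [-0.4, -0.1, -4.1]
gripper_width: 0.0144
gripper_force: 99.2
```

```bash
python3 st.py 30 -.0006
```

```text
16 64 319.0 | 32 75 319.5 | 40 76 319.0 | 48 75 319.5 | 68 56 319.0 | 100 42 320.0 | 160 40 320.0 | 215 37 320.5 | 
clk 20.55 grip pt [ 0.5149 -0.0329  0.0799] s 30.0 tilt 1.82 F [-0.9  0.3 -3. ] M [-0.07  0.06 -0.01]
need world [-0.0006  0.0001] tool shift/.3 [0.0015 0.0011 0.    ] turnz -0.0
```

>>> {"api": "step_arm", "payload": {
  "plan": "0 0 0 0.001 0.001 0.01 1; 0 0 0 0.001 0.001 0.02 1; 0 0 0 0.001 0.001 0.03 1; 0 0 0 0.001 0.001 0.04 1; 0 0 0 0.001 0.001 0.046 1"
}}

```text
clock: 21.05
ee_pos: [0.5138, -0.0334, 0.0474]
eef_rot: [0.805, -3.005, 0.011]
wrist_force: [-3.5, -1.2, 3.5]
gripper_width: 0.0145
gripper_force: 100.2
```

```bash
python3 st.py 30 -.0006
```

```text
16 60 319.0 | 32 73 318.5 | 40 74 319.0 | 48 74 319.0 | 68 56 319.0 | 100 41 319.5 | 160 40 320.0 | 215 37 320.5 | 
clk 21.3 grip pt [ 0.5145 -0.0331  0.0667] s 29.99 tilt 1.77 F [-3.  -0.4  1.5] M [ 0.17 -0.1   0.08]
need world [-0.0001  0.0003] tool shift/.3 [-0.0002  0.001  -0.    ] turnz -0.0001
```

>>> {"api": "step_arm", "payload": {
  "plan": "0 0 0 0 0 -0.015 1; 0 0 0 0.005 0.001 -0.02 1; 0 0 0 0.009 0.002 -0.02 1; 0 0 0 0.009 0.002 -0.01 1; 0 0 0 0.009 0.002 0 1"
}}

```text
clock: 21.8
ee_pos: [0.5111, -0.0343, 0.0474]
eef_rot: [0.805, -3.005, 0.011]
wrist_force: [-2.8, -0.8, 3.6]
gripper_width: 0.0141
gripper_force: 100.2
```

>>> {"api": "step_arm", "payload": {
  "plan": "0 0 0 0 0 0 1; 0 0 0 0 0 0.004 1; 0 0 0 0 0 0.008 1; 0 0 0 0 0 0.012 1; 0 0 0 0 0 0.012 1"
}}

```text
clock: 22.3
ee_pos: [0.5114, -0.0342, 0.0439]
eef_rot: [0.805, -3.006, 0.011]
wrist_force: [-1.7, 0.2, 2.8]
gripper_width: 0.0141
gripper_force: 100.3
```

```bash
python3 st.py 30 -.0006
```

```text
16 55 319.5 | 32 71 319.5 | 40 72 320.0 | 48 73 319.5 | 68 57 319.5 | 100 40 320.0 | 160 39 320.5 | 215 37 320.5 | 
clk 22.55 grip pt [ 0.5119 -0.0339  0.0629] s 29.99 tilt 1.76 F [-1.7 -0.4  4.3] M [ 0.18 -0.41  0.02]
need world [0.0025 0.0011] tool shift/.3 [-0.0091 -0.001  -0.0003] turnz -0.0001
```

>>> {"api": "step_arm", "payload": {
  "plan": "0 0 0 0 0 -0.06 1; 0 0 0 0 0 -0.12 1; 0 0 0 0 0 -0.18 1; 0 0 0 0 0 -0.24 1; 0 0 0 0 0 -0.24 1"
}}

```text
clock: 23.05
ee_pos: [0.5143, -0.0333, 0.1172]
eef_rot: [0.806, -3.008, 0.012]
wrist_force: [1.6, 0.0, -2.7]
gripper_width: 0.0144
gripper_force: 99.3
```

```bash
python3 - <<'E'
from h import *
s=r.read_state(); a=(*s["ee_pos"],yaw(s)%360); print(a)
t=(.60,-.11,.15,180.); calls(line(a,t,5,1)+[t+(1,)]*0,a)
E
```

```text
(np.float64(0.5142619861904427), np.float64(-0.03326740554641892), np.float64(0.11715522327456443), np.float64(209.99744701934887))
0 0 0.0698 -0.0239 -0.0729 -0.0219 1; 0 0 0.1396 -0.0479 -0.1458 -0.0438 1; 0 0 0.2094 -0.0718 -0.2186 -0.0657 1; 0 0 0.2792 -0.0957 -0.2915 -0.0876 1; 0 0 0.349 -0.1196 -0.3644 -0.1095 1
end [ 6.000000e-01 -1.100000e-01  1.500000e-01  1.800031e+02]
```

>>> {"api": "step_arm", "payload": {
  "plan": "0 0 0.07 -0.024 -0.073 -0.022 1; 0 0 0.14 -0.048 -0.146 -0.044 1; 0 0 0.21 -0.072 -0.219 -0.066 1; 0 0 0.28 -0.096 -0.292 -0.088 1; 0 0 0.349 -0.12 -0.364 -0.11 1"
}}

```text
clock: 23.55
ee_pos: [0.5987, -0.1096, 0.1449]
eef_rot: [-0.007, -3.11, 0.021]
wrist_force: [0.5, 0.1, -4.0]
gripper_width: 0.0143
gripper_force: 99.3
```

```bash
cat > pol.py <<'E'
from h import *
H=np.array([.618,.0277])
def polar(im,p,E,z,rads,angs,H=H):
    g=cv2.cvtColor(im,cv2.COLOR_BGR2GRAY).astype(np.float32); C=np.linalg.inv(E); out=[]
    for rr in rads:
        P=np.c_[H[0]+rr*np.cos(np.radians(angs)),H[1]+rr*np.sin(np.radians(angs)),np.full(len(angs),z),np.ones(len(angs))]@C.T
        out.append(cv2.remap(g,(p["fx"]*P[:,0]/P[:,2]+p["cx"]).astype(np.float32)[None],(p["fy"]*P[:,1]/P[:,2]+p["cy"]).astype(np.float32)[None],1)[0])
    return np.array(out)
def finger(im,p,E,lo=-30,hi=60):
    angs=np.arange(lo,hi,.5); 
    for rr in(.036,.042,.048,.053):
        v=polar(im,p,E,.0365,[rr],angs)[0]; b=v>130; d=np.diff(b.astype(int)); print(rr,"rise",angs[1:][d>0],"fall",angs[1:][d<0])
E
python3 - <<'E'
from pol import *
for _ in range(5): r.camera("top")
s=r.read_state(); print(s["clock"],s["ee_pos"],yaw(s)%360,np.abs(s["qvel"]).max())
im,p,E=cam("wrist"); cv2.imwrite("pics/w9.png",im); np.save("w9E.npy",E)
finger(im,p,E)
# hole pads/plate edges check and the hex outline
for z in(.062,.066): print("head px",proj([*H,z],p,E))
g=cv2.cvtColor(im,cv2.COLOR_BGR2GRAY)
v=polar(im,p,E,.042,[.019,.0225],np.arange(0,360,15)); print(v.astype(int))
u,w=map(int,proj([*H,.06],p,E)); print(u,w); print(g[w-36:w+36:3,u-36:u+36:3])
E
```

```text
23.8 [ 0.59787246 -0.10878061  0.14507963] 180.03238263243284 0.012852184133330589
0.036 rise [-27.5  20.5] fall [-10.5  52.5]
0.042 rise [-23.5  22.5] fall [21.5 44.5]
0.048 rise [24.5] fall [23.5 43.5]
0.053 rise [25.5] fall [24.  42.5]
head px (np.float64(503.682029109832), np.float64(239.7551003049486))
head px (np.float64(506.63404041815204), np.float64(241.6669204321535))
[[172 179 189 188 189 189 187 188 157 151 150 153 173 160 169 177 183 189
  193 190 191 191 183  99]
 [116 172 186 186 189 188 187  75  57  58  58  60 124 214 175  93  87  90
  101 152 172 143 157 168]]
502 238
[[ 94 109 119 144 169 184 175 160  97  63  61  61  61  60  61  59  58  57
   57  56  56  56  55  55]
 [117 175 209 214 211 216 213 215 214 189 110  61  60  60  59  60  57  59
   57  57  56  57  56  55]
 [204 216 212 201 175 161 167 163 160 171 189 117  63  60  58  58  58  58
   56  57  56  56  55  56]
 [213 199 121  95 107 159 186 189 187 189 192 191 179 122  61  59  59  57
   57  56  55  56  56  56]
 [168  93  92 138 189 189 190 191 187 185 185 181 187 191 155  61  56  57
   57  57  58  55  56  56]
 [ 
[... 1216 characters left out ...]
62 134 187 190 131 109 173 172 175 189 189 186 186 188 190 188 171
   63  58  58  56  57  57]
 [106  94  62  75 147 175 134 142 175 173 172 181 185 188 187 181 184  96
   58  57  59  56  58  58]
 [121 121 110  67  60  61  62  77 178 179 175 176 178 180 184 186 177  61
   59  58  59  58  57  57]
 [189 190 190  93  60  61  59  59  88 126 182 190 187 188 186 187 186 109
   58  59  58  58  56  59]
 [189 189 188  78  61  60  60  61  61  71 144 190 189 185 188 185 187 180
   70  59  58  58  57  58]
 [188 188 183  79  74  74  74  74  73  73  87 172 191 187 186 186 186 185
  156  59  57  59  56  56]
 [187 187 183 141 139 139 139 138 138 137 134 118 185 190 186 187 185 186
  184  98  59  58  56  56]]
```

The finger is at 33.7°, so the jaw must be seated at s≈33.7, not 28–30. I'll go back above the head at that angle.

```bash
python3 - <<'E'
from h import *
s=r.read_state(); a=(*s["ee_pos"],yaw(s)%360)
t=(.5182,-.0389,.125,213.7); u=(.5182,-.0389,.064,213.7); calls(line(a,t,5,1)+line(t,u,4,1)+[u+(1,)],a)
E
```

```text
0 0 -0.0783 0.053 0.0465 0.0135 1; 0 0 -0.1566 0.106 0.093 0.0271 1; 0 0 -0.235 0.1591 0.1394 0.0406 1; 0 0 -0.3133 0.2121 0.1859 0.0542 1; 0 0 -0.3916 0.2651 0.2324 0.0677 1
0 0 0 0 0 0.0508 1; 0 0 0 0 0 0.1017 1; 0 0 0 0 0 0.1525 1; 0 0 0 0 0 0.2033 1; 0 0 0 0 0 0.2033 1
end [ 5.182000e-01 -3.890000e-02  6.400000e-02  2.136998e+02]
```

>>> {"api": "step_arm", "payload": {
  "plan": "0 0 -0.078 0.053 0.0465 0.0135 1; 0 0 -0.157 0.106 0.093 0.027 1; 0 0 -0.235 0.159 0.139 0.04 1; 0 0 -0.313 0.212 0.186 0.054 1; 0 0 -0.392 0.265 0.232 0.068 1"
}}

```text
clock: 24.35
ee_pos: [0.5174, -0.0388, 0.1272]
eef_rot: [0.91, -2.973, 0.007]
wrist_force: [-0.1, 0.3, -3.7]
gripper_width: 0.0145
gripper_force: 99.2
```

>>> {"api": "step_arm", "payload": {
  "plan": "0 0 0 0 0 0.05 1; 0 0 0 0 0 0.1 1; 0 0 0 0 0 0.15 1; 0 0 0 0 0 0.2 1; 0 0 0 0 0 0.2 1"
}}

```text
clock: 24.85
ee_pos: [0.5154, -0.0409, 0.0648]
eef_rot: [0.899, -2.972, 0.005]
wrist_force: [-1.6, 0.1, -3.5]
gripper_width: 0.014
gripper_force: 99.1
```

```bash
python3 st.py 33.7 -.0003 -.0005
```

```text
16 59 319.5 | 32 73 319.5 | 40 74 320.0 | 48 74 320.0 | 68 57 319.5 | 100 41 320.5 | 160 39 320.5 | 215 37 320.5 | 
clk 25.1 grip pt [ 0.5194 -0.0408  0.088 ] s 33.67 tilt 1.72 F [ 0.3  0.5 -4. ] M [-0.    0.06  0.04]
need world [-0.0015  0.0014] tool shift/.3 [0.0014 0.0067 0.0001] turnz -0.0004
```

>>> {"api": "step_arm", "payload": {
  "plan": "0 0.01 0 0.002 0.003 0 1; 0 0.021 0 0.003 0.007 0 1; 0 0.021 0 0.003 0.007 0 1; 0 0.021 0 0.003 0.007 0.01 1; 0 0.021 0 0.003 0.007 0.02 1"
}}

```text
clock: 25.6
ee_pos: [0.5159, -0.0396, 0.0622]
eef_rot: [0.893, -2.948, 0.023]
wrist_force: [-0.6, -0.3, -2.5]
gripper_width: 0.0141
gripper_force: 99.2
```

```bash
python3 st.py 33.7 -.0003 -.0005
```

```text
16 59 319.5 | 32 73 319.5 | 40 74 320.0 | 48 74 320.0 | 68 57 319.5 | 100 41 320.5 | 160 39 320.5 | 215 37 320.5 | 
clk 25.85 grip pt [ 0.5166 -0.0391  0.0811] s 33.69 tilt 3.61 F [ 0.8 -0.4 -2.4] M [-0.03  0.07  0.03]
need world [ 0.0013 -0.0003] tool shift/.3 [-0.003  -0.0032 -0.0002] turnz -0.0001
```

>>> {"api": "step_arm", "payload": {
  "plan": "0 0 0 -0.003 -0.003 0 1; 0 0 0 -0.004 -0.003 0.015 1; 0 0 0 -0.005 -0.003 0.03 1; 0 0 0 -0.006 -0.003 0.045 1; 0 0 0 -0.0065 -0.003 0.057 1"
}}

```text
clock: 26.35
ee_pos: [0.5174, -0.0401, 0.0453]
eef_rot: [0.893, -2.949, 0.023]
wrist_force: [1.1, 0.3, -5.0]
gripper_width: 0.0139
gripper_force: 99.0
```

```bash
python3 st.py 33.7 -.0003 -.0005
```

```text
16 60 321.0 | 32 73 321.5 | 40 74 321.0 | 48 75 321.5 | 68 57 321.5 | 100 41 321.5 | 160 39 321.5 | 215 38 321.0 | 
clk 26.6 grip pt [ 0.5181 -0.0395  0.0638] s 33.68 tilt 3.6 F [ 1.  -1.5 -4.5] M [-0.3  -0.18 -0.23]
need world [-0.0002  0.    ] tool shift/.3 [0.0005 0.0005 0.    ] turnz -0.0002
```

>>> {"api": "step_arm", "payload": {
  "plan": "0 0 0 0 -0.002 0.007 1; 0 0 0 -0.001 -0.002 0.014 1; 0 0 0 -0.001 -0.002 0.021 1; 0 0 0 -0.002 -0.002 0.028 1; 0 0 0 -0.002 -0.002 0.034 1"
}}

```text
clock: 27.1
ee_pos: [0.5174, -0.0404, 0.0348]
eef_rot: [0.893, -2.948, 0.023]
wrist_force: [0.3, -0.4, -2.2]
gripper_width: 0.0143
gripper_force: 99.4
```

```bash
python3 st.py 33.7 -.0003 -.0005; cat > arc2.py <<'E'
from h import *
H=np.array([.618,.0277])
def arc2(s1,n,g=1):
    """arc about the head keeping tilt: full-pose rows from the measured pose; rotation about world z"""
    s=r.read_state(); M=R.from_rotvec(s["eef_rot"]).as_matrix(); P=s["ee_pos"]; s0=yaw(s)%360-180
    for k in range(0,n,5):
        out=[]; qa=s0+(s1-s0)*k/n
        A=R.from_euler('z',qa-s0,degrees=True).as_matrix(); Mk=A@M; Pk=np.append(H,0)+A@(P-np.append(H,0))
        for i in range(k+1,k+6):
            B=R.from_euler('z',(s1-s0)*min(i,n)/n,degrees=True).as_matrix(); Pi=np.append(H,0)+B@(P-np.append(H,0))
            w=R.from_matrix(Mk.T@B@M).as_rotvec()/1.5; t=Mk.T@(Pi-Pk)/.3
            out.append(" ".join("%g"%x for x in np.round([*w,*t],4)+0.)+" %g"%g)
        print("; ".join(out))
E
python3 -c "
from arc2 import *
arc2(-17,10)"
```

```text
16 59 320.5 | 32 73 320.5 | 40 74 321.0 | 48 75 320.5 | 68 57 320.5 | 100 40 321.0 | 160 39 320.5 | 215 38 321.0 | 
clk 27.35 grip pt [ 0.5183 -0.0398  0.0538] s 33.7 tilt 3.6 F [ 1.5 -0.8 -2.7] M [-0.17 -0.18 -0.16]
need world [-0.0003  0.0004] tool shift/.3 [0.0002 0.0017 0.    ] turnz -0.0
-0.0037 -0.0002 0.0589 -0.0014 0.0358 0 1; -0.0074 -0.0004 0.1177 -0.0059 0.0714 -0.0001 1; -0.0111 -0.0006 0.1766 -0.0135 0.1064 -0.0005 1; -0.0148 -0.0009 0.2355 -0.0242 0.1407 -0.001 1; -0.0185 -0.0011 0.2944 -0.0379 0.1738 -0.0018 1
-0.0037 -0.0002 0.0589 -0.0014 0.0358 0 1; -0.0074 -0.0004 0.1177 -0.0059 0.0714 -0.0001 1; -0.0111 -0.0006 0.1766 -0.0135 0.1064 -0.0005 1; -0.0148 -0.0009 0.2355 -0.0242 0.1407 -0.001 1; -0.0185 -0.0011 0.2944 -0.0379 0.1738 -0.0018 1
```

>>> {"api": "step_arm", "payload": {
  "plan": "-0.004 0 0.059 -0.0015 0.036 0 1; -0.007 0 0.118 -0.006 0.0715 0 1; -0.011 -0.001 0.1765 -0.0135 0.1065 0 1; -0.015 -0.001 0.2355 -0.024 0.1405 -0.001 1; -0.0185 -0.001 0.2945 -0.038 0.174 -0.002 1"
}}

```text
clock: 27.85
ee_pos: [0.4982, 0.0094, 0.0352]
eef_rot: [0.219, -3.072, 0.003]
wrist_force: [4.1, -1.5, -5.2]
gripper_width: 0.0143
gripper_force: 99.2
```

>>> {"api": "step_arm", "payload": {
  "plan": "-0.004 0 0.059 -0.0015 0.036 0 1; -0.007 0 0.118 -0.006 0.0715 0 1; -0.011 -0.001 0.1765 -0.0135 0.1065 0 1; -0.015 -0.001 0.2355 -0.024 0.1405 -0.001 1; -0.0185 -0.001 0.2945 -0.038 0.174 -0.002 1"
}}

```text
clock: 28.35
ee_pos: [0.502, 0.063, 0.0352]
eef_rot: [-0.459, -3.046, -0.019]
wrist_force: [3.1, -1.9, -4.6]
gripper_width: 0.0142
gripper_force: 99.2
```

```bash
python3 st.py -17; python3 -c "
from arc2 import *
arc2(-22,5)
im,p,E=cam('scene'); cv2.imwrite('pics/s9.png',im)
from pol import finger
finger(im,p,E,-60,60)"
```

```text
16 60 319.0 | 32 73 318.5 | 40 74 319.0 | 48 74 319.0 | 68 58 319.0 | 100 41 319.5 | 160 40 320.0 | 215 37 320.5 | 
clk 28.6 grip pt [0.503  0.0623 0.0541] s -16.89 tilt 3.56 F [ 2.9  1.2 -4.9] M [ 0.2  -0.38  0.21]
need world [0.0002 0.0005] tool shift/.3 [-0.0002  0.0017 -0.    ] turnz 0.0013
-0.0007 0 0.0119 -0.0001 0.0072 0 1; -0.0015 -0.0001 0.0237 -0.0002 0.0144 0 1; -0.0022 -0.0001 0.0356 -0.0005 0.0216 0.0001 1; -0.003 -0.0002 0.0475 -0.001 0.0288 0.0001 1; -0.0037 -0.0002 0.0593 -0.0015 0.036 0.0001 1
0.036 rise [-44.5] fall [26.]
0.042 rise [-25. -14.] fall [-16.5  15. ]
0.048 rise [-10.] fall [12.]
0.053 rise [-8.5] fall [11.]
```

>>> {"api": "step_arm", "payload": {
  "plan": "0 0 0.012 0 0.007 0 1; -0.0015 0 0.024 0 0.0145 0 1; -0.002 0 0.0355 -0.0005 0.0215 0 1; -0.003 0 0.0475 -0.001 0.029 0 1; -0.003 0 0.0475 -0.001 0.029 0 1"
}}

```text
clock: 29.15
ee_pos: [0.5044, 0.071, 0.035]
eef_rot: [-0.565, -3.028, -0.023]
wrist_force: [3.3, 0.1, -3.6]
gripper_width: 0.0142
gripper_force: 99.3
```

```bash
python3 st.py -21; python3 -c "
from arc2 import *
arc2(-24,5)
im,p,E=cam('scene')
from pol import finger
finger(im,p,E,-60,60)"
```

```text
16 59 317.5 | 32 73 317.5 | 40 75 317.5 | 48 75 317.5 | 68 57 317.5 | 100 40 318.0 | 160 39 318.5 | 215 37 319.5 | 
clk 29.4 grip pt [0.5054 0.0704 0.054 ] s -21.11 tilt 3.62 F [ 2.   0.3 -3.1] M [ 0.08 -0.36  0.47]
need world [0.0005 0.0003] tool shift/.3 [-0.0014  0.0015 -0.0001] turnz -0.0012
-0.0004 0 0.0067 0 0.0041 0 1; -0.0009 0 0.0134 0 0.0082 0 1; -0.0013 -0.0001 0.0202 -0.0001 0.0123 0 1; -0.0017 -0.0001 0.0269 -0.0002 0.0164 0 1; -0.0021 -0.0001 0.0336 -0.0004 0.0205 0 1
0.036 rise [-45.] fall [25.]
0.042 rise [-25.] fall [14.]
0.048 rise [-12.5] fall [10.]
0.053 rise [-11.] fall [8.5]
```

>>> {"api": "step_arm", "payload": {
  "plan": "0 0 0.007 0 0.004 0 1; -0.001 0 0.0135 0 0.008 0 1; -0.0015 0 0.02 0 0.0125 0 1; -0.002 0 0.027 0 0.0165 0 1; -0.002 0 0.0335 0 0.0205 0 1"
}}

```text
clock: 29.95
ee_pos: [0.506, 0.0767, 0.0348]
eef_rot: [-0.641, -3.011, -0.025]
wrist_force: [-0.3, 0.2, -3.2]
gripper_width: 0.0143
gripper_force: 99.5
```

```bash
python3 st.py -24; python3 -c "
from arc2 import *
arc2(-28,5)
im,p,E=cam('scene')
from pol import finger
finger(im,p,E,-60,60)"
```

```text
16 59 316.5 | 32 73 316.5 | 40 74 317.0 | 48 75 316.5 | 68 57 316.5 | 100 41 317.5 | 160 39 318.5 | 215 37 319.5 | 
clk 30.2 grip pt [0.507  0.0762 0.0538] s -24.0 tilt 3.7 F [-0.7  0.7 -3.3] M [0.05 0.05 0.53]
need world [0.0013 0.0003] tool shift/.3 [-0.0036  0.0028 -0.0002] turnz -0.0
-0.0006 0 0.0093 0 0.0057 0 1; -0.0012 -0.0001 0.0186 -0.0001 0.0114 0 1; -0.0018 -0.0001 0.0278 -0.0002 0.0171 0 1; -0.0024 -0.0001 0.0371 -0.0005 0.0227 0 1; -0.003 -0.0001 0.0464 -0.0008 0.0284 0 1
0.036 rise [-45.] fall [25.5]
0.042 rise [-24.5] fall [14.]
0.048 rise [-12.5] fall [10.]
0.053 rise [-11.] fall [8.5]
```

>>> {"api": "step_arm", "payload": {
  "plan": "0 0 0 0 0.006 0 1; 0 0 0 0 0.012 0 1; 0 0 0 0 0.018 0 1; 0 0 0 0 0.024 0 1; 0 0 0 0 0.024 0 1"
}}

```text
clock: 30.75
ee_pos: [0.5084, 0.0808, 0.0345]
eef_rot: [-0.644, -3.01, -0.019]
wrist_force: [-2.3, -12.0, -0.9]
gripper_width: 0.0143
gripper_force: 99.9
```

```bash
python3 st.py -24; python3 -c "
from arc2 import *
im,p,E=cam('scene')
from pol import finger
finger(im,p,E,-60,60)"
```

```text
16 58 325.0 | 32 72 325.0 | 40 74 325.0 | 48 74 325.0 | 68 57 324.5 | 100 41 323.5 | 160 39 322.5 | 215 37 321.5 | 
clk 31.0 grip pt [0.5095 0.0802 0.0534] s -24.19 tilt 3.69 F [ -2.1 -11.7  -2.9] M [-1.79  0.3  -0.8 ]
need world [-0.0011 -0.0037] tool shift/.3 [-0.0017 -0.0129 -0.0001] turnz -0.0022
0.036 rise [-45.] fall [24.5]
0.042 rise [-25.] fall [14.]
0.048 rise [-12.5] fall [10.]
0.053 rise [-11.] fall [8.5]
```

>>> {"api": "step_arm", "payload": {
  "plan": "0 0 0.012 0 0.004 0 1; 0 0 0.024 0 0.008 0 1; 0 0 0.036 0 0.012 0 1; 0 0 0.036 0 0.012 0 1; 0 0 0.036 0 0.012 0 1"
}}

```text
clock: 31.55
ee_pos: [0.511, 0.0847, 0.0349]
eef_rot: [-0.724, -2.994, -0.019]
wrist_force: [0.8, -7.6, -3.3]
gripper_width: 0.0143
gripper_force: 99.4
```

```bash
python3 -c "
from arc2 import *
s=r.read_state(); F=s['wrist_force'];d=s['ee_pos'][:2]-H; print(yaw(s)-180,F,s['torque'],'Mhead',d[0]*F[1]-d[1]*F[0]+s['torque'][2])
im,p,E=cam('scene')
from pol import finger
finger(im,p,E,-60,60)"; python3 st.py -12
```

```text
-27.204948311956457 [ 0.76042551 -7.60412459 -3.27314348] [-1.28793733 -0.00877286 -0.23387608] Mhead 0.5362093481450338
0.036 rise [-45.] fall [25.5]
0.042 rise [-25.] fall [14.]
0.048 rise [-12.5] fall [10.]
0.053 rise [-11.] fall [8.5]
16 59 321.5 | 32 73 321.5 | 40 74 321.0 | 48 75 321.5 | 68 57 321.5 | 100 40 321.0 | 160 39 320.5 | 215 37 320.5 | 
clk 31.85 grip pt [0.5121 0.0842 0.0538] s -27.2 tilt 3.58 F [-0.2 -8.9 -3.8] M [-1.23 -0.02 -0.25]
need world [-0.0115 -0.0316] tool shift/.3 [-0.014  -0.111  -0.0006] turnz -0.1769
```

```bash
python3 -c "
from arc2 import *
arc2(-6,5)"
```

```text
0.0031 -0.0001 -0.0492 -0.0007 -0.0299 0 1; 0.0062 -0.0002 -0.0985 -0.0035 -0.0597 -0.0001 1; 0.0093 -0.0004 -0.1477 -0.0086 -0.0891 -0.0003 1; 0.0123 -0.0005 -0.197 -0.0158 -0.1181 -0.0007 1; 0.0154 -0.0006 -0.2462 -0.0251 -0.1465 -0.0012 1
```

>>> {"api": "step_arm", "payload": {
  "plan": "0.003 0 -0.049 -0.001 -0.03 0 1; 0.006 0 -0.0985 -0.0035 -0.06 0 1; 0.009 0 -0.148 -0.0085 -0.089 0 1; 0.012 0 -0.197 -0.016 -0.118 -0.001 1; 0.015 0 -0.246 -0.025 -0.1465 -0.001 1"
}}

```text
clock: 32.35
ee_pos: [0.498, 0.0428, 0.0349]
eef_rot: [-0.161, -3.075, -0.005]
wrist_force: [1.2, -5.6, -3.8]
gripper_width: 0.0141
gripper_force: 99.8
```

```bash
python3 st.py -6; python3 -c "
from arc2 import *
im,p,E=cam('scene')
from pol import finger
finger(im,p,E,-60,60)"
```

```text
16 59 324.5 | 32 73 324.5 | 40 74 324.0 | 48 75 324.5 | 68 57 324.5 | 100 41 323.5 | 160 39 322.5 | 215 37 321.5 | 
clk 32.6 grip pt [0.4992 0.0426 0.0539] s -6.15 tilt 3.59 F [ 0.6 -7.  -3.7] M [-1.03 -0.01 -0.82]
need world [-0.0005 -0.0023] tool shift/.3 [ 0.0008 -0.0078  0.0001] turnz -0.0017
0.036 rise [-44.5] fall [31.]
0.042 rise [-24.5   3. ] fall [-4. 28.]
0.048 rise [5.] fall [26.5]
0.053 rise [6.5] fall [26.]
```

The jaw had wedged on the corners at the stop and dragged the finger back to about 17° on the back-off. I'll lift straight off and reseat at s≈f, then this time lift off at the stop without backing off.

>>> {"api": "step_arm", "payload": {
  "plan": "0 0 0 0 0 -0.02 1; 0 0 0 0 0 -0.05 1; 0 0 0 0 0 -0.08 1; 0 0 0 0 0 -0.1 1; 0 0 0 0 0 -0.1 1"
}}

```text
clock: 33.15
ee_pos: [0.5019, 0.0425, 0.0653]
eef_rot: [-0.163, -3.079, -0.005]
wrist_force: [6.5, -6.0, -10.4]
gripper_width: 0.0139
gripper_force: 98.0
```

```bash
python3 st.py 17 0 -.0005; python3 -c "
from arc2 import *
im,p,E=cam('scene')
from pol import finger
finger(im,p,E,-60,60)"
```

```text
16 86 326.0 | 32 90 326.0 | 40 90 326.0 | 48 87 326.5 | 68 68 326.0 | 100 47 324.5 | 160 43 323.5 | 215 40 322.0 | 
clk 33.4 grip pt [0.5029 0.0424 0.0838] s -6.07 tilt 3.36 F [ 5.8 -5.4 -9. ] M [-0.98 -0.68 -0.5 ]
need world [-0.0001 -0.05  ] tool shift/.3 [-0.0173 -0.1656 -0.001 ] turnz -0.2685
0.036 rise [-43.5] fall [31.]
0.042 rise [-24.5   3. ] fall [-4. 28.]
0.048 rise [5.] fall [26.5]
0.053 rise [6.5] fall [26.]
```

>>> {"api": "step_arm", "payload": {
  "plan": "0 0 0 0 0 0.025 1; 0 0 0 0 0 0.05 1; 0 0 0 0 0 0.08 1; 0 0 0 0 0 0.1 1; 0 0 0 0 0 0.1 1"
}}

```text
clock: 33.95
ee_pos: [0.4976, 0.0431, 0.0351]
eef_rot: [-0.163, -3.074, -0.005]
wrist_force: [-3.4, -5.2, 3.2]
gripper_width: 0.0139
gripper_force: 99.7
```

>>> {"api": "step_arm", "payload": {
  "plan": "0 0 0 0.01 0 0 1; 0 0 0 0.03 0 0 1; 0 0 0 0.05 0 0 1; 0 0 0 0.07 0 0 1; 0 0 0 0.08 0 0 1"
}}

```text
clock: 34.45
ee_pos: [0.494, 0.0441, 0.0433]
eef_rot: [-0.166, -3.115, -0.005]
wrist_force: [38.3, -13.7, -12.6]
gripper_width: 0.0144
gripper_force: 98.1
```

```bash
python3 st.py 17 0 -.0005; python3 -c "
from arc2 import *
im,p,E=cam('scene')
from pol import finger
finger(im,p,E,-60,90)"
```

```text
16 65 326.5 | 32 77 326.5 | 40 79 326.5 | 48 79 326.5 | 68 64 326.0 | 100 42 325.0 | 160 41 323.5 | 215 38 322.0 | 
clk 34.7 grip pt [0.4935 0.0441 0.062 ] s -6.11 tilt 1.42 F [ 33.3 -11.8 -10.9] M [-1.83 -4.47 -0.88]
need world [ 0.0092 -0.0516] tool shift/.3 [-0.0489 -0.1679 -0.0016] turnz -0.2689
0.036 rise [-44.5] fall [31.]
0.042 rise [-24.5   3. ] fall [-4. 28.]
0.048 rise [5.] fall [26.5]
0.053 rise [6.5] fall [26.]
```

The jaw is wedged hard on the hexagon. I'll pull it off along the jaw with a firmer grip and a slight ccw turn.

>>> {"api": "step_arm", "payload": {
  "plan": "0 0 0 0.02 0 0 1; 0 0 0 0.035 0 0 1; 0 0 -0.02 0.045 -0.012 0 1; 0 0 -0.04 0.05 -0.024 0 1; 0 0 -0.06 0.05 -0.036 0 1",
  "force": 120
}}

```text
clock: 35.25
ee_pos: [0.4632, 0.0363, 0.0402]
eef_rot: [-0.024, -3.088, -0.011]
wrist_force: [-1.6, -0.0, -3.5]
gripper_width: 0.0135
gripper_force: 121.9
```

```bash
python3 st.py 17 0 -.0005; python3 -c "
from arc2 import *
im,p,E=cam('scene')
from pol import finger
finger(im,p,E,-60,90)"
```

```text
16 60 322.0 | 32 74 322.0 | 40 75 321.5 | 48 77 321.5 | 68 62 322.0 | 100 41 321.5 | 160 39 321.5 | 215 38 321.0 | 
clk 35.5 grip pt [0.4606 0.0373 0.0571] s -0.82 tilt 3.41 F [ 2.5 -1.3  0.8] M [-0.3  -0.89 -0.14]
need world [ 0.0422 -0.0448] tool shift/.3 [-0.1425 -0.1472 -0.0095] turnz -0.2074
0.036 rise [-44.5] fall [31.]
0.042 rise [-24.   3.] fall [-4. 28.]
0.048 rise [5.] fall [26.5]
0.053 rise [6.5] fall [26.]
```

Freed, and the finger is unchanged at about 17°. I'll lift, reseat at s=17 and finish gently.

```bash
cat > go.py <<'E'
from h import *
import sys
H=np.array([.618,.0277])
def pose(G,s,tilt):
    M=R.from_euler('z',s,degrees=True).as_matrix()@np.array([[-1,0,0],[0,1,0],[0,0,-1.]])@R.from_euler('y',tilt,degrees=True).as_matrix()
    return M,np.array(G)+.019*M[:,2]
def go(way,start=None):
    """way: list of legs (grip point, s, tilt, rows); 5 rows per call"""
    if start is None:
        s=r.read_state(); M=R.from_rotvec(s["eef_rot"]).as_matrix(); P=s["ee_pos"]
        s0=(yaw(s)%360)-180; t0=np.degrees(np.arcsin(M[2,0])); G0=P-.019*M[:,2]
        print("grip",np.round(G0,4),"s",round(s0,2),"tilt",round(t0,2),"F",np.round(s["wrist_force"],1))
    pts=[]
    for G,s1,t1,n in way:
        for i in range(1,n+1):
            k=i/n; pts.append((G0+(np.array(G)-G0)*k,s0+(s1-s0)*k,t0+(t1-t0)*k))
        G0,s0,t0=pts[-1]
    Mk,Pk=M,P
    for k in range(0,len(pts),5):
        out=[]
        for q in pts[k:k+5]:
            Mi,Pi=pose(*q); w=R.from_matrix(Mk.T@Mi).as_rotvec()/1.5; t=Mk.T@(Pi-Pk)/.3
            out.append(" ".join("%g"%x for x in np.round([*w,*t],3)+0.)+" 1")
        print("; ".join(out)); Mk,Pk=Mi,Pi
def seat(s,z,dn=0,dd=0):
    q=np.radians(s); d=np.array([np.cos(q),np.sin(q)]); return (*(H-(.12-dd)*d+dn*np.array([-d[1],d[0]])),z)
E
python3 -c "
from go import *
s=r.read_state()
go([((.4606,.0373,.09),-.8,2,5),(seat(17,.085,0,-.001),17,2,5)])"
```

```text
grip [0.4603 0.0373 0.057 ] s -0.79 tilt 3.44 F [ 1.9 -1.2  0.9]
0.004 -0.003 0 0.001 0 -0.022 1; 0.004 -0.007 0 0.002 0 -0.044 1; 0.004 -0.01 0 0.002 0 -0.066 1; 0.004 -0.013 0 0.003 0 -0.088 1; 0.004 -0.017 0 0.004 0 -0.11 1
0.001 0 -0.041 -0.028 -0.03 0.002 1; 0.003 0 -0.083 -0.057 -0.059 0.005 1; 0.004 0 -0.124 -0.085 -0.089 0.007 1; 0.006 0 -0.166 -0.113 -0.119 0.009 1; 0.007 0 -0.207 -0.142 -0.149 0.012 1
```

>>> {"api": "step_arm", "payload": {
  "plan": "0.004 -0.003 0 0.001 0 -0.022 1; 0.004 -0.007 0 0.002 0 -0.044 1; 0.004 -0.01 0 0.002 0 -0.066 1; 0.004 -0.013 0 0.003 0 -0.088 1; 0.004 -0.017 0 0.004 0 -0.11 1"
}}

```text
clock: 36.05
ee_pos: [0.4582, 0.0371, 0.0708]
eef_rot: [-0.02, -3.104, -0.001]
wrist_force: [-0.1, -0.7, -3.2]
gripper_width: 0.0136
gripper_force: 121.8
```

>>> {"api": "step_arm", "payload": {
  "plan": "0.001 0 -0.041 -0.028 -0.03 0.002 1; 0.003 0 -0.083 -0.057 -0.059 0.005 1; 0.004 0 -0.124 -0.085 -0.089 0.007 1; 0.006 0 -0.166 -0.113 -0.119 0.009 1; 0.007 0 -0.207 -0.142 -0.149 0.012 1"
}}

```text
clock: 36.55
ee_pos: [0.5007, -0.0086, 0.0655]
eef_rot: [0.464, -3.07, 0.006]
wrist_force: [0.2, -0.5, -3.4]
gripper_width: 0.0137
gripper_force: 121.8
```

```bash
python3 st.py 17 0 -.001; python3 -c "
from go import *
from pol import finger
im,p,E=cam('scene'); finger(im,p,E,-60,90)
go([(seat(17,.082,0,-.001),17,2,2),(seat(17,.066,0,-.001),17,2,3)])"
```

```text
16 62 321.0 | 32 76 321.0 | 40 77 321.5 | 48 78 321.0 | 68 62 321.0 | 100 42 321.0 | 160 40 321.0 | 215 38 321.0 | 
clk 36.8 grip pt [ 0.5006 -0.0078  0.0841] s 16.96 tilt 2.17 F [ 0.3  1.  -3.9] M [-0.05  0.1  -0.02]
need world [0.0017 0.0001] tool shift/.3 [-0.0056 -0.0013 -0.0002] turnz -0.0004
0.036 rise [-44.5] fall [31.]
0.042 rise [-23.5   3. ] fall [-4.5 28. ]
0.048 rise [5.5] fall [26.5]
0.053 rise [6.5] fall [26.]
grip [ 0.5005 -0.0077  0.0841] s 16.99 tilt 2.17 F [-0.2 -0.1 -4.1]
0.001 -0.001 0 -0.003 -0.001 0.003 1; 0.001 -0.002 0 -0.006 -0.002 0.007 1; 0.001 -0.002 0 -0.007 -0.002 0.025 1; 0.001 -0.002 0 -0.007 -0.002 0.042 1; 0.001 -0.002 0 -0.008 -0.002 0.06 1
```

>>> {"api": "step_arm", "payload": {
  "plan": "0 -0.006 0 -0.003 -0.001 0.003 1; 0 -0.012 0 -0.006 -0.002 0.007 1; 0 -0.012 0 -0.007 -0.002 0.025 1; 0 -0.012 0 -0.007 -0.002 0.042 1; 0 -0.012 0 -0.008 -0.002 0.06 1"
}}

```text
clock: 37.35
ee_pos: [0.502, -0.0082, 0.0465]
eef_rot: [0.463, -3.087, 0.002]
wrist_force: [0.1, -0.2, -3.5]
gripper_width: 0.0138
gripper_force: 121.8
```

```bash
python3 st.py 17 0 -.001; python3 -c "
from go import *
go([(seat(17,.0535,0,-.001),17,1.1,5),(seat(0,.0535,0,-.001),0,1.1,4),(seat(-14,.0535,0,-.001),-14,1.1,5),(seat(-14,.0535,0,-.001),-14,1.1,1)])"
```

```text
16 62 321.0 | 32 76 321.0 | 40 77 321.5 | 48 78 321.0 | 68 62 321.0 | 100 42 321.0 | 160 40 321.0 | 215 38 321.0 | 
clk 37.6 grip pt [ 0.5027 -0.0082  0.066 ] s 17.05 tilt 1.11 F [ 0.1  0.5 -3.2] M [-0.05  0.08  0.04]
need world [-0.0004  0.0005] tool shift/.3 [0.0008 0.0021 0.    ] turnz 0.0006
grip [ 0.5027 -0.0082  0.066 ] s 17.05 tilt 1.11 F [ 0.1  0.5 -3.2]
0.001 0 0 0 0 0.008 1; 0.001 0 0 0 0.001 0.017 1; 0.001 0 0 0 0.001 0.025 1; 0.001 0 0 0 0.001 0.033 1; 0.001 0 0.001 0 0.002 0.042 1
-0.001 0 0.049 -0.004 0.03 0 1; -0.002 0 0.099 -0.009 0.059 0 1; -0.003 0 0.148 -0.013 0.089 0 1; -0.004 0 0.198 -0.018 0.118 0 1; -0.004 0 0.23 -0.026 0.136 0 1
-0.001 0 0.033 -0.001 0.02 0 1; -0.001 0 0.065 -0.003 0.039 0 1; -0.002 0 0.098 -0.004 0.059 0 1; -0.003 0 0.13 -0.006 0.079 0 1; -0.003 0 0.13 -0.006 0.079 0 1
```

Perfectly free. I'll seat it, turn gently to −14° and check.

>>> {"api": "step_arm", "payload": {
  "plan": "0 0 0 0 0 0.008 1; 0 0 0 0 0.001 0.017 1; 0 0 0 0 0.001 0.025 1; 0 0 0 0 0.001 0.033 1; 0 0 0 0 0.002 0.042 1"
}}

```text
clock: 38.1
ee_pos: [0.502, -0.0078, 0.0344]
eef_rot: [0.463, -3.088, 0.002]
wrist_force: [0.1, -1.1, -0.8]
gripper_width: 0.0135
gripper_force: 122.0
```

>>> {"api": "step_arm", "payload": {
  "plan": "-0.001 0 0.049 -0.004 0.03 0 1; -0.002 0 0.099 -0.009 0.059 0 1; -0.003 0 0.148 -0.013 0.089 0 1; -0.004 0 0.198 -0.018 0.118 0 1; -0.004 0 0.23 -0.026 0.136 0 1"
}}

```text
clock: 38.6
ee_pos: [0.4981, 0.0335, 0.0347]
eef_rot: [-0.077, -3.123, -0.001]
wrist_force: [0.2, -1.5, -2.1]
gripper_width: 0.0137
gripper_force: 122.0
```

>>> {"api": "step_arm", "payload": {
  "plan": "-0.001 0 0.033 -0.001 0.02 0 1; -0.001 0 0.065 -0.003 0.039 0 1; -0.002 0 0.098 -0.004 0.059 0 1; -0.003 0 0.13 -0.006 0.079 0 1; -0.003 0 0.13 -0.006 0.079 0 1"
}}

```text
clock: 39.1
ee_pos: [0.5016, 0.0572, 0.0348]
eef_rot: [-0.377, -3.102, -0.006]
wrist_force: [2.2, -2.3, -2.4]
gripper_width: 0.0137
gripper_force: 121.9
```

```bash
cat > chk.py <<'E'
from go import *
from pol import finger
import sys
im,p,E=cam('scene'); finger(im,p,E,-60,90)
s=r.read_state(); F=s['wrist_force'];d=s['ee_pos'][:2]-H; print(s["clock"],'M',s['torque'],'Mhead',d[0]*F[1]-d[1]*F[0]+s['torque'][2])
t=float(sys.argv[1]); go([(seat(t,.0535,0,-.001),t,1.1,4),(seat(t,.0535,0,-.001),t,1.1,1)])
E
python3 chk.py -17
```

```text
0.036 rise [-45.] fall [24.5]
0.042 rise [-24.5 -10.5] fall [-17.5  16. ]
0.048 rise [-7.5] fall [13.5]
0.053 rise [-6.5] fall [12.5]
39.15 M [-0.24739118 -0.38337298  0.0798172 ] Mhead 0.13430095990997748
grip [0.5018 0.0569 0.0538] s -13.8 tilt 1.01 F [ 2.2 -1.  -2.4]
0.001 0 0.009 0.001 0.005 0 1; 0.001 0.001 0.019 0.002 0.01 0.001 1; 0.001 0.001 0.028 0.003 0.015 0.001 1; 0 0.001 0.037 0.003 0.02 0.001 1; 0 0.001 0.037 0.003 0.02 0.001 1
```

>>> {"api": "step_arm", "payload": {
  "plan": "0 0 0.009 0 0.006 0 1; 0 0 0.019 0 0.012 0 1; 0 0 0.028 0 0.017 0 1; 0 0 0.04 -0.001 0.025 0 1; 0 0 0.05 -0.001 0.03 0 1"
}}

```text
clock: 39.65
ee_pos: [0.5039, 0.0658, 0.0348]
eef_rot: [-0.496, -3.084, -0.005]
wrist_force: [5.3, -2.7, -2.9]
gripper_width: 0.0138
gripper_force: 121.9
```

```bash
python3 -c "
from h import *
r.camera('top');r.camera('top')"; python3 chk.py -21
```

```text
0.036 rise [-45.] fall [22.]
0.042 rise [-25.] fall [14.5]
0.048 rise [-11.] fall [10.5]
0.053 rise [-10.] fall [9.5]
39.8 M [-0.41365048 -0.77037355  0.15619003] Mhead 0.3205935633660595
grip [0.5042 0.0657 0.0538] s -18.23 tilt 1.03 F [ 4.9 -3.1 -3.2]
0 0 0.008 0.001 0.004 0 1; 0 0 0.016 0.001 0.009 0.001 1; 0 0.001 0.024 0.002 0.013 0.001 1; 0 0.001 0.032 0.003 0.018 0.001 1; 0 0.001 0.032 0.003 0.018 0.001 1
```

>>> {"api": "step_arm", "payload": {
  "plan": "0 0 0.007 0 0.004 0 1; 0 0 0.014 0 0.008 0 1; 0 0 0.021 0 0.012 0 1; 0 0 0.024 0 0.014 0 1; 0 0 0.024 0 0.014 0 1"
}}

```text
clock: 40.3
ee_pos: [0.5051, 0.0699, 0.0348]
eef_rot: [-0.55, -3.075, -0.005]
wrist_force: [4.6, -2.1, -2.5]
gripper_width: 0.0138
gripper_force: 121.9
```

```bash
python3 -c "
from h import *
r.camera('top');r.camera('top')"; python3 chk.py -21
```

```text
0.036 rise [-45.] fall [21.]
0.042 rise [-25.] fall [13.5]
0.048 rise [-12.5] fall [10.]
0.053 rise [-11.] fall [8.5]
40.45 M [-0.34860751 -0.77135393  0.23288444] Mhead 0.20520244382780117
grip [0.5054 0.0697 0.0538] s -20.26 tilt 1.04 F [ 4.8 -1.5 -2.7]
0 0 0.002 0.001 0.001 0 1; 0 0 0.004 0.001 0.002 0 1; 0 0.001 0.006 0.002 0.003 0.001 1; 0 0.001 0.009 0.003 0.004 0.001 1; 0 0.001 0.009 0.003 0.004 0.001 1
```

The finger is at the stop: it reads −1.25, the same as when it was hard against it. I'll pull the jaw straight off along its axis with no back-turn.

>>> {"api": "step_arm", "payload": {
  "plan": "0 0 0 0.02 0 0 1; 0 0 0 0.05 0 0 1; 0 0 0 0.08 0 0 1; 0 0 0 0.1 0 0 1; 0 0 0 0.1 0 0 1"
}}

```text
clock: 40.95
ee_pos: [0.4743, 0.0805, 0.0347]
eef_rot: [-0.551, -3.07, -0.005]
wrist_force: [-0.1, 0.2, -2.2]
gripper_width: 0.0138
gripper_force: 122.1
```

```bash
python3 chk.py -21
```

```text
0.036 rise [-44.5] fall [27.5]
0.042 rise [-25.] fall [14.]
0.048 rise [-12.5] fall [10.]
0.053 rise [-11.] fall [8.5]
41.0 M [-0.10495982 -0.1469218  -0.02366947] Mhead -0.0019742055781523764
grip [0.4748 0.0803 0.0535] s -20.31 tilt 1.3 F [-0.1 -0.1 -0.8]
-0.001 -0.001 0.002 -0.026 0.002 -0.001 1; -0.001 -0.001 0.004 -0.053 0.003 -0.001 1; -0.001 -0.002 0.006 -0.079 0.005 -0.002 1; -0.001 -0.002 0.008 -0.105 0.006 -0.002 1; -0.001 -0.002 0.008 -0.105 0.006 -0.002 1
```

```bash
python3 -c "
from go import *
go([((.452,.0888,.0545),-20.3,1.1,2),((.452,.0888,.13),-20.3,1.1,3),((.494,.355,.13),14.6,1.1,8),((.494,.355,.13),14.6,1.1,2)])"
```

```text
grip [0.4748 0.0803 0.0535] s -20.31 tilt 1.3 F [-0.1 -0.1 -0.8]
-0.001 -0.001 0 0.041 0 -0.001 1; -0.001 -0.002 0 0.081 0 -0.001 1; -0.001 -0.002 0 0.083 0 -0.085 1; -0.001 -0.002 0 0.085 0 -0.169 1; -0.001 -0.002 0 0.087 0 -0.253 1
0.001 0 -0.051 0.022 0.11 0 1; 0.002 0 -0.102 0.044 0.22 0.001 1; 0.003 0 -0.152 0.066 0.33 0.001 1; 0.004 0 -0.203 0.088 0.44 0.002 1; 0.005 0 -0.254 0.11 0.55 0.002 1
0.001 0 -0.051 -0.02 0.11 0 1; 0.002 0 -0.102 -0.041 0.221 -0.001 1; 0.003 0 -0.152 -0.061 0.331 -0.001 1; 0.003 0 -0.152 -0.061 0.331 -0.001 1; 0.003 0 -0.152 -0.061 0.331 -0.001 1
```

>>> {"api": "step_arm", "payload": {
  "plan": "0 0 0 0.041 0 0 1; 0 0 0 0.081 0 0 1; 0 0 0 0.083 0 -0.085 1; 0 0 0 0.085 0 -0.169 1; 0 0 0 0.087 0 -0.253 1"
}}

```text
clock: 41.5
ee_pos: [0.45, 0.0892, 0.1109]
eef_rot: [-0.548, -3.069, -0.003]
wrist_force: [0.5, -0.1, -3.6]
gripper_width: 0.0138
gripper_force: 121.6
```

>>> {"api": "step_arm", "payload": {
  "plan": "0.001 0 -0.051 0.022 0.11 0 1; 0.002 0 -0.102 0.044 0.22 0.001 1; 0.003 0 -0.152 0.066 0.33 0.001 1; 0.004 0 -0.203 0.088 0.44 0.002 1; 0.005 0 -0.254 0.11 0.55 0.002 1"
}}

```text
clock: 42.0
ee_pos: [0.4766, 0.256, 0.1102]
eef_rot: [0.048, -3.118, 0.003]
wrist_force: [1.4, 0.3, -3.9]
gripper_width: 0.0135
gripper_force: 121.8
```

>>> {"api": "step_arm", "payload": {
  "plan": "0.001 0 -0.051 -0.02 0.11 0 1; 0.002 0 -0.102 -0.041 0.221 -0.001 1; 0.003 0 -0.152 -0.061 0.331 -0.001 1; 0.003 0 -0.152 -0.061 0.331 -0.001 1; 0.003 0 -0.152 -0.061 0.331 -0.001 1"
}}

```text
clock: 42.5
ee_pos: [0.4924, 0.3548, 0.11]
eef_rot: [0.4, -3.093, 0.007]
wrist_force: [0.2, 0.1, -3.8]
gripper_width: 0.0137
gripper_force: 121.8
```

```bash
python3 - <<'E'
from h import *
from pol import finger
for _ in range(2): r.camera("top")
for n in("scene","top"):
    im,p,E=cam(n); print(n); finger(im,p,E,-60,90)
E
python3 st.py 14.6
python3 -c "
from go import *
go([((.494,.3552,.05),14.6,1.0,5),((.494,.3552,.037),14.6,1.0,4),((.494,.3552,.037),14.6,1.0,1)])"
```

```text
scene
0.036 rise [-45.] fall [27.5]
0.042 rise [-24.5] fall [14.]
0.048 rise [-12.5] fall [10.]
0.053 rise [-11.] fall [8.5]
top
0.036 rise [-21.5] fall [10.]
0.042 rise [-10.] fall [10.]
0.048 rise [-34.5  -7.   24.5] fall [-29.5   9.5  35. ]
0.053 rise [-35.   -6.   23.5] fall [-25.5   8.5  34.5]
16 62 321.0 | 32 76 321.0 | 40 77 321.5 | 48 78 321.0 | 68 62 321.0 | 100 42 321.0 | 160 40 321.0 | 215 38 321.0 | 
clk 42.95 grip pt [0.4952 0.3542 0.1304] s 14.58 tilt 1.15 F [ 0.6  0.2 -2.9] M [-0.03  0.06 -0.02]
need world [ 0.0067 -0.3568] tool shift/.3 [ 0.2777 -1.1566  0.0061] turnz -0.0002
grip [0.4952 0.3542 0.1304] s 14.58 tilt 1.15 F [ 0.6  0.2 -2.9]
0 0 0 -0.001 0.001 0.054 1; 0 -0.001 0 -0.001 0.002 0.107 1; 0 -0.001 0 -0.002 0.003 0.161 1; 0 -0.001 0 -0.002 0.003 0.214 1; 0 -0.002 0 -0.003 0.004 0.268 1
0 0 0 0 0 0.011 1; 0 0 0 0 0 0.022 1; 0 0 0 -0.001 0 0.032 1; 0 0 0 -0.001 0 0.043 1; 0 0 0 -0.001 0 0.043 1
```

>>> {"api": "step_arm", "payload": {
  "plan": "0 0 0 -0.001 0.001 0.054 1; 0 -0.001 0 -0.001 0.002 0.107 1; 0 -0.001 0 -0.002 0.003 0.161 1; 0 -0.001 0 -0.002 0.003 0.214 1; 0 -0.002 0 -0.003 0.004 0.268 1"
}}

```text
clock: 43.45
ee_pos: [0.4933, 0.3553, 0.0289]
eef_rot: [0.398, -3.098, 0.005]
wrist_force: [0.9, -0.1, -3.4]
gripper_width: 0.014
gripper_force: 121.9
```

>>> {"api": "step_arm", "payload": {
  "plan": "0 0 0 0 0 0.011 1; 0 0 0 0 0 0.022 1; 0 0 0 -0.001 0 0.032 1; 0 0 0 -0.001 0 0.041 1; 0 0 0 -0.001 0 0.041 1"
}}

```text
clock: 43.95
ee_pos: [0.4943, 0.3561, 0.0202]
eef_rot: [0.398, -3.1, 0.003]
wrist_force: [-3.4, -2.2, 4.9]
gripper_width: 0.0137
gripper_force: 123.1
```

```bash
python3 -c "
from h import *
r.camera('top');r.camera('top')"; python3 -c "
from go import *
go([((.494,.3552,.037),14.6,1.0,5)]); print(r.read_state()['torque'])"
```

```text
grip [0.4946 0.3562 0.0392] s 14.64 tilt 0.9 F [-4.  -1.4  4. ]
0 0 0 0.001 -0.001 0.002 1; 0 0 0 0.001 -0.001 0.003 1; 0 0.001 0 0.002 -0.002 0.005 1; 0 0.001 0 0.002 -0.002 0.006 1; 0 0.001 0 0.003 -0.003 0.008 1
[-0.18682254  0.23901451 -0.04334319]
```

It is resting on the bars. I'll release and retreat.

>>> {"api": "step_arm", "payload": {
  "plan": "0 0 0 0 0 0 0.5; 0 0 0 0 0 0 0; 0 0 0 0 0 0 -1; 0 0 0 0 0 0 -1; 0 0 0 0 0 0 -1"
}}

```text
clock: 44.55
ee_pos: [0.4939, 0.3557, 0.0185]
eef_rot: [0.398, -3.099, 0.004]
wrist_force: [0.3, 0.2, -0.2]
gripper_width: 0.0779
gripper_force: 0.0
```

>>> {"api": "step_arm", "payload": {
  "plan": "0 0 0 0 0 -0.05 -1; 0 0 0 0 0 -0.15 -1; 0 0 0 0 0 -0.3 -1; 0 0 0 0 0 -0.45 -1; 0 0 0 0 0 -0.6 -1"
}}

```text
clock: 45.05
ee_pos: [0.4966, 0.3564, 0.2013]
eef_rot: [0.398, -3.1, 0.004]
wrist_force: [1.2, 0.0, -1.0]
gripper_width: 0.0854
gripper_force: 0.0
```

>>> {"api": "step_arm", "payload": {
  "plan": "0 0 0 0 0 -0.05 -1; 0 0 0 0 0 -0.1 -1; 0 0 0 0 0 -0.17 -1; 0 0 0 0 0 -0.17 -1; 0 0 0 0 0 -0.17 -1"
}}

```text
clock: 45.55
ee_pos: [0.4972, 0.3565, 0.2485]
eef_rot: [0.398, -3.098, 0.005]
wrist_force: [-0.5, 0.1, -1.0]
gripper_width: 0.0856
gripper_force: 0.0
```

```bash
python3 - <<'E'
from h import *
from pol import finger
for _ in range(3): r.camera("top")
im,p,E=cam("wrist"); cv2.imwrite("pics/wf.png",im)
s=r.read_state(); print(s["clock"],s["ee_pos"],s["gripper_width"],s["wrist_force"])
hsv=cv2.cvtColor(im,cv2.COLOR_BGR2HSV)
wood=((hsv[:,:,1]>90)&(hsv[:,:,0]<22)).astype(np.uint8); wood[:,:240]=0;wood[:,400:]=0
mid=[];wd=[]
ys=np.where(wood.sum(1)>30)[0]; print("wood rows",ys[[0,-1]])
for y in range(ys[0]+20,ys[-1]-20):
    w=np.where(wood[y])[0]; g=np.diff(w); i=g.argmax(); mid.append(((w[i]+w[i+1])/2,y)); wd.append(g[i]-1)
W=ray(mid,.044,p,E); vx,vy,x0,y0=cv2.fitLine(W.astype(np.float32),cv2.DIST_HUBER,0,.001,.001).ravel()
print("yaw",np.degrees(np.arctan(vy/vx)),x0,y0,"y at x=.4945",y0+vy/vx*(.4945-x0),np.min(wd),np.max(wd))
V=hsv[:,:,2]; c=int(np.median([m[0] for m in mid])); print("disc end row",np.argmax(V[40:200,c]>163)+40, ray([(c,np.argmax(V[40:200,c]>163)+40)],.044,p,E))
im,p,E=cam("scene"); finger(im,p,E,-60,60); im,p,E=cam("top"); finger(im,p,E,-25,20)
E
```

```text
45.75 [0.49669495 0.35615789 0.24731782] 0.08565642859350242 [-0.32047692 -0.91809758  0.54626569]
wood rows [115 232]
yaw 14.7175045 0.5009479 0.3583645 y at x=.4945 0.35667083 16 16
disc end row 79 [[0.39345202 0.32959952]]
0.036 rise [-44.5] fall [27.]
0.042 rise [-23.5] fall [13.5]
0.048 rise [-12.] fall [10.]
0.053 rise [-10.5] fall [8.5]
0.036 rise [-21.] fall [10.]
0.042 rise [-9.] fall [10.]
0.048 rise [-6.5] fall [9.5]
0.053 rise [-6.] fall [8.5]
```

```bash
python3 -c "
from plant import r
print(r.hand_in())"
```

```text
the job is handed in; nothing more can be done
None
```

The clamp is turned clockwise until its finger lies over the slab against its stop, the spanner is laid flat back on its rest within about 3 mm of where it started, and the job was handed in at about 46 s; on the third stroke the jaw wedged on the head and dragged the finger back about 17°, so I pulled it free and finished with a fourth.

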